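# Keeper plate and sliding lid of a spoon caddy

## Task

Put the spoons away: slide the caddy's lid all the way open, take the keeper plate from its sloping stand and lower it over the two pins in the bay until it rests flush on the ledges - set it down, do not drop it onto the pins - then slide the lid fully shut over it. Leave the spoons in the caddy, and the other things on the counter where they stand and upright.

Things in the scene. Friction and masses are not known exactly. Their poses are not given: they have to be found in the camera images.
- caddy: fixed blue plastic caddy, 134 (x) x 290 (y), walls 58 high, guide strips on them to 68. Origin: centre of underside. Half at -y: open bay, inside 120 (x) x 136 (y), centred at y = -70, with white ledges at x = +-28 to +-60, tops at z 20, an orange pin on each, spoons in the trough between. Half at +y: closed deck 57 high where the lid parks
- caddy_seat (a point): point on the caddy midway between the two pins, at ledge height (caddy x 0, y -70, z 20); axes as the caddy's. The seated plate's origin comes here, its x axis along the caddy's x axis (either way round)
- pin_a (a point): tip of one orange pin (caddy x -44, y -70, z 37): 10 dia, 17 high above the ledge, the upper 7 tapering to 3 dia
- pin_b (a point): tip of the other pin, the same (caddy x +44, y -70, z 37)
- lid (a joint): slide of the white flat lid on top of the caddy, in m: 0 = shut, fully over the bay; 0.14 = fully open, parked over the deck. It moves along the caddy's +y as it opens, with slight friction, and stays where it is left
- lid_grip (a point): middle of the orange grip bar on the lid, 77 above the counter. Bar 50 long (caddy x) x 14 thick (caddy y) x 26 high, from z 64 to 90, in the middle of the lid; lid 119 (x) x 142 (y) x 6, its top at z 64
- plate: loose metal keeper plate, 112 (x) x 104 (y) x 6, about 0.25 kg. Origin: centre of its underside; z normal to its top. Two 14 dia through holes at x = +-44, y = 0. Black grip bar mid-top: 50 long (x) x 14 thick (y) x 26 high (top 32 above the underside). Starts lying on the sloping stand, x axis down the slope. Same either way round
- stand: fixed steel stand, 125 x 126, with a face sloping 0.56 rad (32 deg), high (78) at its -x edge, low at +x (it faces away from the robot), with a low lip at the bottom edge. Origin: centre of its underside; the middle of the sloping face is 45 above it
- spoon_a: stainless teaspoon, 115 long, lying in the caddy's trough; nothing to be done with it
- spoon_b: the second teaspoon, the same
- oil_bottle: tall amber oil bottle, 56 dia x 190 high, standing near the middle of the counter; a bystander. Origin: on its underside
- tumbler: steel tumbler, 60 dia x 95 high, standing close beside the caddy; a bystander. Origin: on its underside
- masala_jar: red jar with white cap, 52 dia x 100 high, standing close beside the stand; a bystander. Origin: on its underside
- ghee_pot: steel ghee pot, about 90 dia x 85 high, at the back of the counter; a bystander. Origin: on its underside
- katori: small brass-coloured bowl, 90 dia x 40 high, at the back; a bystander. Origin: on its underside
- salt_jar: white ceramic jar with wooden cap, 72 dia x 120 high, at the back; a bystander. Origin: on its underside
- spatula: grey silicone spatula, 280 long, lying flat at the left; a bystander. Origin: on its underside
Things that resemble listed ones, but are neither listed nor needed, are in the scene too. What is meant by the plate is not purple or red, and is the larger of those in its own colour.

How it is judged (in metres and radians):
On the way, in this order (a step that is already met when the one before it is completed fails the run):
1. the lid has been slid open, at least 125 mm of its 140 mm, before the plate is in (value of joint lid above 0.125 m), for 0.2 s.
2. the plate rests flush on the ledges over both pins, released, with the lid open (horizontal distance between plate and caddy_seat below 0.0045 m and z of plate in the frame of caddy_seat between -0.003 and 0.003 m and angle between the z axis of plate and the z axis of caddy_seat, either way round below 0.035 rad and angle between the x axis of plate and the x axis of caddy_seat, either way round below 0.12 rad and contact force between plate and the fingers below 0.05 N and value of joint lid above 0.1 m), for 0.2 s.
At the end, for the whole second after the job is handed in: Plate over both pins and flush on the ledges (within 4.5 mm of the seat sideways, 3 mm in height, 2 deg of flat), released and at rest; lid shut to within 6 mm; both spoons still in the trough under the plate (horizontal distance between plate and caddy_seat below 0.0045 m and z of plate in the frame of caddy_seat between -0.003 and 0.003 m and angle between the z axis of plate and the z axis of caddy_seat, either way round below 0.035 rad and angle between the x axis of plate and the x axis of caddy_seat, either way round below 0.12 rad and horizontal distance between each of spoon_a, spoon_b and caddy_seat below 0.075 m and z of each of spoon_a, spoon_b in the frame of caddy_seat below 0.002 m and contact force between plate and the fingers below 0.05 N and value of joint lid below 0.006 m and linear speed of plate below 0.02 m/s); the robot touches nothing.
It fails at once if the plate is let go above the pins (underside more than 20 mm above the ledges, over the bay) (horizontal distance between plate and caddy_seat below 0.05 m and z of plate in the frame of caddy_seat above 0.02 m and contact force between plate and the fingers below 0.05 N).
It fails at once if a bystander is shifted by more than 30 mm (distance of any of oil_bottle, tumbler, masala_jar, ghee_pot, katori, salt_jar, spatula from where it was at the start of the episode above 0.03 m).
It fails at once if a bystander is tipped by more than 30 deg (angle between any of oil_bottle, tumbler, masala_jar, ghee_pot, katori, salt_jar, spatula's own z axis and vertical above 0.52 rad).
It also fails if it takes over 64 s, if anything falls off the work surface, if the arm or the gripper's body presses on something with over 40 N, if the wrist force passes 120 N, or if a joint passes its speed limit or range.

## Robot

A 6-joint arm with a two-finger parallel gripper is mounted at the origin on the work surface. World frame = base frame: x ahead of the robot, y to its left, z up, the work surface at z = 0. Lengths are in m, angles in degrees, forces in N, time in s.
With the tool pointing down it reaches from about 0.35 to 0.875 m from the base axis. Payload 4.2 kg.
Tool frame: the origin (TCP) lies on the centre line of the jaws, within the pads' length; the fingertips stand ahead of it and the grasp point (between the pads) is the TCP (env.tcp_to_tips is the z of the fingertips in the tool frame, in m); z points along the fingers, y is the direction in which the jaws open and shut (so a half turn about z gives the same grasp; the last joint's range is limited). The gripper opens to 87 mm and grips with 3 to 60 N. Pads are 19 mm wide; open, the fingers measure 117 mm over their backs; the gripper's body (75 mm by 190 mm) begins 51 mm behind the grasp point.
Start: joints at [14.817, 22.042, 0.453, 0, -68.411, -14.817], TCP at [0.625, 0, 0.242] pointing down, gripper open.
Joint ranges: [-179.83, 179.83], [-69.29, 118.12], [-61.27, 80.66], [-181.25, 117.63], [-171.15, -9.14], [-177.46, 177.46]. Speed limits (degrees/s): [159.86, 159.86, 180, 180, 180, 180].

## Interface

Orientations are given as a 3x3 rotation matrix whose columns are the frame's x, y, z axes.
In Python, from plant import readout, cams, env, spotter gives the robot as it stands.
- The arm moves only by the tool apply_moves, never from a script. Its argument "deltas" is a list of rows, each a list of 3 entries, a list of its own where there are three numbers: the shift along the tool's x, y, z in mm, then the turn about the tool's z in degrees, then the closure in counts, from 0 (fully open) to 255 (shut). A call has 1 to 10 rows; each row shifts and turns the commanded pose from where the row before left it, along the tool's axes as they then stand; what a row does not reach is not made up. A row lasts 1/10 s, in which the tool goes at most 50 mm and 8.59 degrees, less where a joint would pass 70% of its speed; a pose out of reach is approached as far as the arm can. A call is refused whole if a number of a shift passes 50 or a number of a turn 8.59, either way. A call with a gripper value outside its range is refused whole. The fingers move at their own pace and stop on an object; the grip force is fixed at half the most. Time passes only in rows, so rows that do not move let the fingers close. It gives the time, the measured TCP pose, the force and the opening at its end, in the units of the state.
- readout.state(): the state, without advancing time (a new reading comes with each control period).
- cams.grab_frame(name): name is "scene" or "side" or "wrist"; returns a dict with "frame" (384x512x3 uint8, red, green, blue), "fx", "fy", "cx", "cy" (pixels), "R" (3x3) and "t" (3): a world point X has camera coordinates R X + t; the wrist camera has in their place "tool_from_camera" (4x4, takes a point from camera to tool coordinates, whose origin is the TCP and whose axes are the flange's). Camera axes: x right, y down, z forward; pixel columns grow to the right and rows downward; lengths in m; the calibration is good to about 2 mm. A picture is of the moment at which its call begins: read the wrist's pose just before it. There is no depth.
- env.sign_off(): hands the job in, once; it reports no verdict.
Trained networks look in the newest picture that a camera, given by its name, has taken for a name from the list of things; names that differ only in an ending like _2 or _b are one class to them, and where a whole thing is asked for, a point or a joint stands for the part that bears it (a point fixed in the world has none). Each returns a list of dicts, best first, with "p" (0 to 1); they miss things now and then, are a little off and sometimes report something else, mostly with a low value. They report only what shows in the picture. A call takes as long as a camera call. They do not tell look-alikes from the thing itself.
- spotter.look_for(query, camera): "extent" ([left, top, right, bottom] in pixels, round what is visible of it).
- spotter.regions_of(query, camera): "region" (384x512 bool, what is visible of it) and "extent" ([left, top, right, bottom] in pixels, round what is visible of it).
The state is a dict: "t": time; "joint_pos": joint angles; "joint_velocities": joint speeds; "joint_efforts": joint torques, N m; "tool_pos": TCP position; "tcp_rot": TCP orientation; "ft_force": force on the tool from outside, world axes, zero at the start; "wrist_torque": the same for the moment, N m; "gripper_width": finger opening in m.
Only numpy, scipy, OpenCV 4.12 (cv2) and the standard library are available. Lean on these libraries where they do the work, as an engineer would, in place of code of your own. Each camera call takes 0.05 s, during which the arm holds its last target.

## Working session

There is one attempt and no reset: what is moved stays moved. The work goes in short steps, Python scripts to look and compute and a tool call to move; the robot and the scene stay as the last step left them, time stands still between calls to the robot, and variables do not carry over. Pictures are saved under pics/ and viewed, and the job is handed in when it is done.

Besides the shell and the picture viewer there is one more tool, called after "Emit:" as a command line: name --argument value ..., lists and objects as JSON in quotes. apply_moves: Moves the arm, as the interface text tells. Its arguments: {"type":"object","properties":{"deltas":{"type":"array","items":{"type":"array"}}},"required":["deltas"]}

```bash
mkdir -p pics; ls
python3 - <<'E'
from plant import readout,cams,env,spotter
import cv2,numpy as np
s=readout.state();print({k:np.round(v,3).tolist() for k,v in s.items()});print(env.tcp_to_tips)
for c in ["scene","side","wrist"]:
    f=cams.grab_frame(c);cv2.imwrite(f"pics/{c}0.png",cv2.cvtColor(f["frame"],cv2.COLOR_RGB2BGR))
    print(c,{k:np.round(v,4).tolist() for k,v in f.items() if k!="frame"})
E
```

```text
pics
{'t': 0.0, 'joint_pos': [14.817, 22.091, 0.379, -0.029, -68.412, -14.816], 'joint_velocities': [0.024, 0.037, -0.013, 0.007, -0.111, 0.089], 'joint_efforts': [0.001, -39.066, 18.74, 4.22, 0.011, -0.0], 'tool_pos': [0.624, 0.0, 0.24], 'tcp_rot': [[-0.0, -1.0, -0.002], [-1.0, 0.0, -0.0], [0.0, 0.002, -1.0]], 'ft_force': [-0.954, -0.482, -0.259], 'wrist_torque': [-0.004, 0.023, 0.007], 'gripper_width': 0.087}
0.019
scene {'fx': 418.8344, 'fy': 418.8344, 'cx': 257.1458, 'cy': 192.9518, 'R': [[0.6097, 0.7922, -0.0236], [0.4579, -0.3764, -0.8054], [-0.6469, 0.4803, -0.5923]], 't': [-0.3896, -0.1323, 1.4936]}
side {'fx': 492.7571, 'fy': 492.7571, 'cx': 259.3817, 'cy': 187.1894, 'R': [[0.9718, -0.2354, -0.0142], [-0.1709, -0.6613, -0.7304], [0.1626, 0.7122, -0.6828]], 't': [-0.4842, 0.2307, 1.3653]}
wrist {'fx': 329.0251, 'fy': 329.0251, 'cx': 256.9415, 'cy': 182.1178, 'tool_from_camera': [[0.0005, -0.9535, -0.3013, 0.0848], [1.0, 0.0003, 0.0005, -0.001], [-0.0004, -0.3013, 0.9535, -0.143], [0.0, 0.0, 0.0, 1.0]]}
```

View pics/scene0.png

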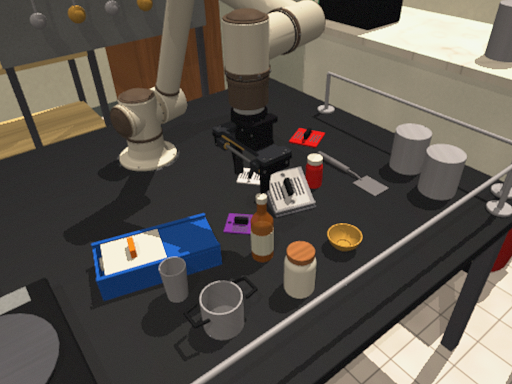

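View pics/side0.png

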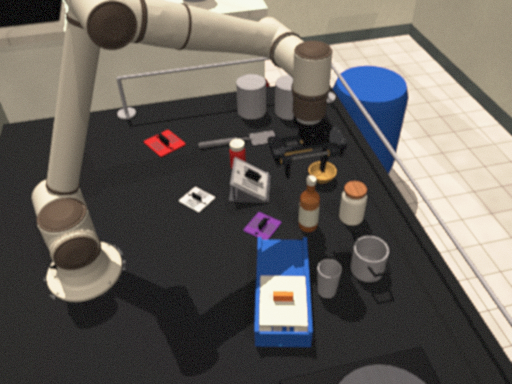

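View pics/wrist0.png

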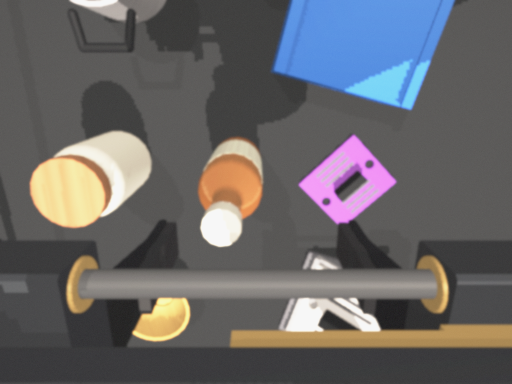

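```bash
cat > h.py <<'E'
import numpy as np, cv2
from scipy.optimize import least_squares
def save(img,name,box=None,k=1):
    if box: img=img[box[1]:box[3],box[0]:box[2]]
    img=cv2.resize(img,None,fx=k,fy=k,interpolation=cv2.INTER_CUBIC)
    cv2.imwrite(f"pics/{name}.png",cv2.cvtColor(img,cv2.COLOR_RGB2BGR))
def wristRt(f,s):
    T=np.eye(4);T[:3,:3]=s["tcp_rot"];T[:3,3]=s["tool_pos"]
    C=np.linalg.inv(T@np.array(f["tool_from_camera"]));return C[:3,:3],C[:3,3]
def proj(f,X):
    X=np.atleast_2d(X);c=X@np.array(f["R"]).T+f["t"]
    return np.c_[f["fx"]*c[:,0]/c[:,2]+f["cx"],f["fy"]*c[:,1]/c[:,2]+f["cy"]]
def onz(f,uv,z):
    R=np.array(f["R"]);o=-R.T@f["t"];d=R.T@np.array([(uv[0]-f["cx"])/f["fx"],(uv[1]-f["cy"])/f["fy"],1])
    return o+d*(z-o[2])/d[2]
def tri(fs,uvs):
    x0=onz(fs[0],uvs[0],0.05)
    r=least_squares(lambda X:np.concatenate([proj(f,X)[0]-u for f,u in zip(fs,uvs)]),x0)
    return r.x,np.abs(r.fun).max()
def grab(name,shot=None):
    from plant import readout,cams
    import pickle
    s=readout.state();f=cams.grab_frame(name)
    if name=="wrist": f["R"],f["t"]=wristRt(f,s)
    if shot:
        pickle.dump((f,s),open(f"{shot}.pkl","wb"));save(f["frame"],shot)
    return f,s
E
python3 - <<'E'
from h import *
f,_=grab("scene","sc1");g,_=grab("side","sd1");w,_=grab("wrist","wr1")
save(f["frame"],"scA",(80,210,230,310),5);save(g["frame"],"sdA",(240,225,340,355),4)
save(f["frame"],"scB",(220,120,340,240),5);save(g["frame"],"sdB",(170,130,290,250),5)
E
```

```text
(no output)
```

View pics/scA.png

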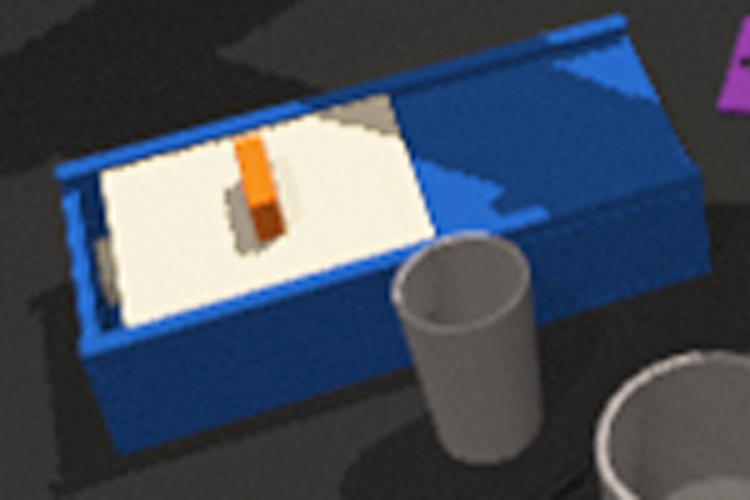

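View pics/sdA.png

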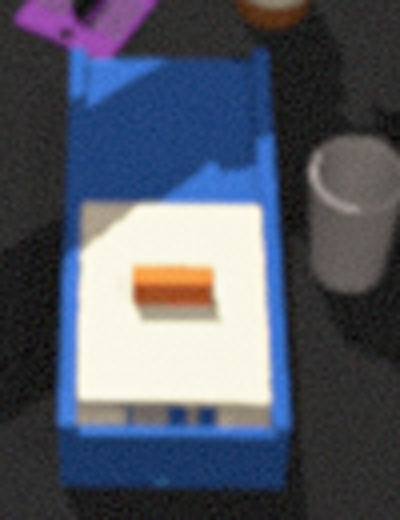

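View pics/scB.png

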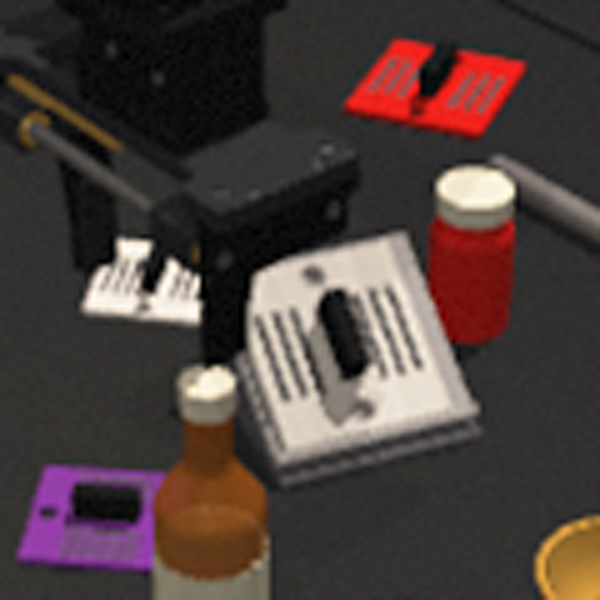

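View pics/sdB.png

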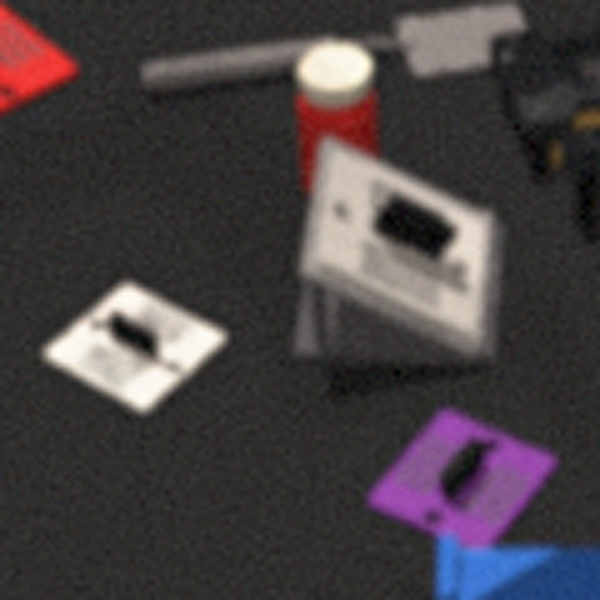

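```bash
cat > m1.py <<'E'
from h import *
import pickle
f=pickle.load(open("sc1.pkl","rb"))[0];g=pickle.load(open("sd1.pkl","rb"))[0]
A=lambda u,v:np.array([80+u/5,210+v/5]);a=lambda u,v:np.array([240+u/4,225+v/4])
B=lambda u,v:np.array([220+u/5,120+v/5]);b=lambda u,v:np.array([170+u/5,130+v/5])
P={"bartop":(A(258,172),a(173,275)),
"lid-+":(A(388,95),a(82,203)),"lid++":(A(433,237),a(262,205)),"lid+-":(A(125,325),a(270,405)),"lid--":(A(102,172),a(77,402)),
"deck-+":(A(625,18),a(76,52)),"deck++":(A(700,172),a(266,52)),
"cad+-":(A(90,350),a(290,430)),"cad--":(A(58,170),a(62,425)),
"pl hi+y?":(B(405,235),b(325,140)),"pl lo":(B(475,412),b(497,212)),"pl lo-":(B(285,460),b(490,350)),"pl hi-":(B(250,275),b(303,270)),
"hole hi":(B(313,272),b(342,210)),"barT":(B(347,332),b(420,218))}
for k,(u,v) in P.items():
    X,e=tri([f,g],[u,v]);print(k,np.round(X*1000,1),"res",round(e,2))
E
python3 m1.py
```

```text
bartop [ 494.5 -264.1   86.6] res 0.68
lid-+ [ 457.4 -181.4   63.9] res 0.71
lid++ [ 567.7 -213.1   67.7] res 0.98
lid+- [ 528.8 -349.1   65.8] res 1.54
lid-- [ 420.1 -319.    63. ] res 1.14
deck-+ [483.5 -55.6  65.1] res 1.09
deck++ [609.5 -90.4  67.3] res 0.91
cad+- [ 534.7 -367.5   66.7] res 1.74
cad-- [ 407.9 -335.1   66.5] res 0.66
pl hi+y? [486.9 286.3  74.8] res 0.58
pl lo [592.3 248.1  21.2] res 0.42
pl lo- [556.5 132.2  18.4] res 1.69
pl hi- [451.1 190.7  61.8] res 2.49
hole hi [483.3 215.9  75.6] res 0.72
barT [530.9 202.6  66.5] res 0.04
```

```bash
python3 - <<'E'
from h import *
import pickle
w=pickle.load(open("wr1.pkl","rb"))[0];save(w["frame"],"wrA",(260,0,460,120),4)
E
python3 - <<'E'
from h import *
import pickle
from plant import spotter
f=pickle.load(open("sc1.pkl","rb"))[0];g=pickle.load(open("sd1.pkl","rb"))[0]
H=dict(oil_bottle=.19,tumbler=.095,masala_jar=.1,ghee_pot=.085,katori=.04,salt_jar=.12)
for n,h in H.items():
    r=[]
    for F,c in((f,"scene"),(g,"side")):
        d=spotter.look_for(n,c)
        if not d: r.append(None);continue
        e=d[0]["extent"];u=((e[0]+e[2])/2,(e[1]+e[3])/2)
        r.append(u)
    if None in r: print(n,r);continue
    X,e=tri([f,g],r);print(n,np.round(X*1000),round(e,1))
for n,F,uvs in [("purple",f,[(240,222)]),("purple",g,[(170+463/5,130+478/5)]),("white",g,[(170+135/5,130+345/5)]),("red",f,[(307,137)])]:
    print(n,[np.round(onz(F,u,0.005)*1000) for u in uvs])
E
```

```text
oil_bottle [647.  16.  88.] 1.3
tumbler [ 624. -227.   54.] 0.2
masala_jar [509. 328.  64.] 0.2
ghee_pot [ 761. -192.   66.] 0.4
katori [805.  63.  20.] 57.0
salt_jar [788.  15.  54.] 1.9
purple [array([509.,  39.,   5.])]
purple [array([517.,  36.,   5.])]
white [array([343., 198.,   5.])]
red [array([269., 521.,   5.])]
```

View pics/wrA.png

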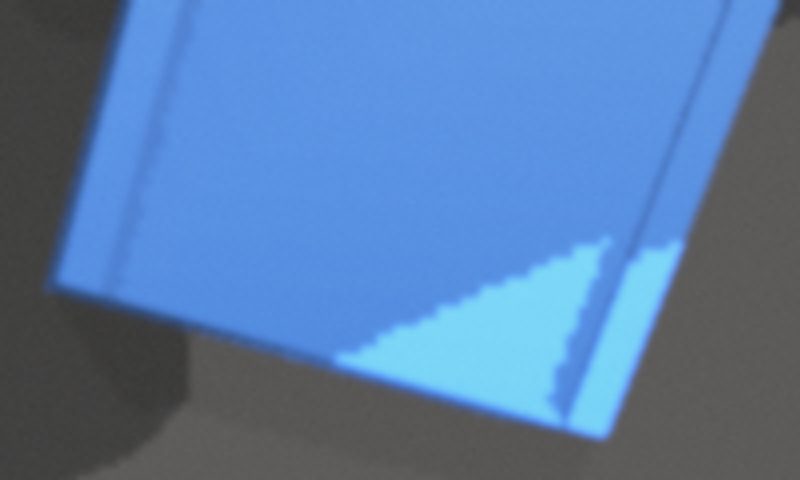

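Emit:
apply_moves --deltas '[[[41,31,0],0,0],[[41,31,0],0,0],[[41,31,0],0,0],[[41,31,0],0,0],[[41,31,0],0,0],[[41,31,0],0,0],[[0,0,0],-8.5,0],[[0,0,0],-8.5,0],[[0,0,0],-8.5,0],[[0,0,0],-8.5,0]]'

```text
t: 1.9
tool_pos: [0.4439, -0.2395, 0.2418]
tcp_rot: [[0.564, -0.826, 0.0], [-0.826, -0.564, -0.0], [0.0, -0.0, -1.0]]
ft_force: [-0.5, 0.8, 0.3]
gripper_width: 0.0871
```

Emit:
apply_moves --deltas '[[[0,0,0],-8.5,0],[[0,0,0],-8.5,0],[[0,0,0],-8.5,0],[[0,0,0],-8.5,0],[[0,0,0],-7.0,0],[[0,0,0],0,0]]'

```text
t: 2.5
tool_pos: [0.444, -0.2393, 0.2417]
tcp_rot: [[0.966, -0.259, 0.0], [-0.259, -0.966, -0.0], [0.0, 0.0, -1.0]]
ft_force: [0.1, 0.3, -0.6]
gripper_width: 0.0871
```

Run:
```python
from h import *
f,s=grab("wrist","wr2");print(np.round(s["tool_pos"],4),np.round(s["tcp_rot"],3).tolist())
save(f["frame"],"wr2x",None,1.5)
```

```text
[ 0.444  -0.2393  0.2417] [[0.966, -0.259, 0.0], [-0.259, -0.966, -0.0], [0.0, 0.0, -1.0]]
```

View pics/wr2x.png

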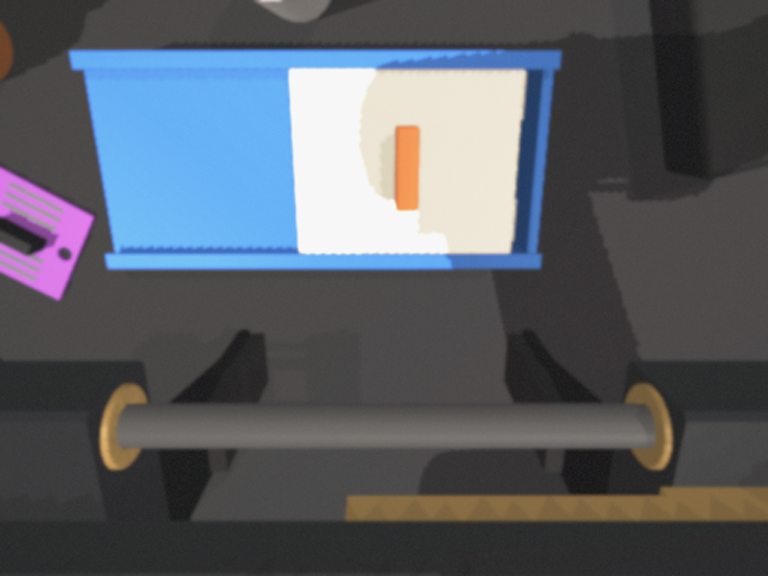

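```bash
cat > fit.py <<'E'
from h import *
import pickle
L=lambda n:pickle.load(open(n+".pkl","rb"))[0]
def cad2w(p,P):
    x,y,a=p;c,s=np.cos(a),np.sin(a);P=np.atleast_2d(P)
    return np.c_[x+c*P[:,0]-s*P[:,1],y+s*P[:,0]+c*P[:,1],P[:,2]]
def fit(obs,z=0.,x0=(.509,-.212,-.26),freez=False):
    # obs: list (frame, model Nx3, pix Nx2)
    def r(p): return np.concatenate([(proj(F,cad2w(p[:3],np.atleast_2d(M)+[0,0,p[3] if freez else z]))-U).ravel() for F,M,U in obs])
    s=least_squares(r,list(x0)+([0] if freez else []));return s.x,s.fun
E
python3 - <<'E'
from fit import *
f,g,w=L("sc1"),L("sd1"),L("wr2")
C=np.array([[67,145,68],[67,-145,68],[-67,-145,68],[-67,145,68]])/1000
U=np.array([[70,50],[561,50],[541,268],[106,268]])/1.5
for obs in ([(w,C,U)],[(w,C,U),(f,C,np.array([[220,244.4],[98,280],[91.6,244],[205,213.6]])),(g,C,np.array([[306.5,238],[312.5,332.5],[255.5,331.3],[259,238]]))]):
  for z in (0,1):
    p,e=fit(obs,freez=z);print(np.round(p[:2]*1000,1),np.degrees(p[2]),p[3:]*1000,np.round(e,1))
Bm=np.array([[25,7,90],[25,-7,90],[-25,-7,90],[-25,7,90]])/1000
Ub=np.array([[396,126],[419,126],[419,210],[397,210]])/1.5
p,e=fit([(w,Bm,Ub)]);print("bar",np.round(p*1000,1),np.round(e,1))
Lm=np.array([[59.5,71,64],[59.5,-71,64],[-59.5,-71,64],[-59.5,71,64]])/1000
Ul=np.array([[289,68],[527,68],[513,254],[299,254]])/1.5
p,e=fit([(w,Lm,Ul)]);print("lid",np.round(p*1000,1),np.round(e,1))
E
```

```text
[ 507.7 -214.9] -15.011404070270707 [] [-0.6 -0.   0.3  0.1 -0.7 -0.1  1.  -0.2]
[ 507.7 -214.9] -15.01006164993122 [0.29578786] [-0.8 -0.   0.5  0.1 -0.6  0.   0.9 -0.1]
[ 508.  -214.3] -15.005585998336974 [] [-1.3 -0.1 -0.3  0.  -1.3 -0.2  0.5 -0.3 -0.7  0.9 -3.   2.2 -1.7  0.1
 -1.6 -0.2  0.  -0.8 -0.3 -0.5 -1.1 -0.1 -1.3 -1.2]
[ 508.  -214.3] -15.006336856239477 [-0.18136248] [-1.2 -0.1 -0.4  0.  -1.4 -0.2  0.5 -0.3 -0.7  1.  -2.9  2.3 -1.6  0.1
 -1.6 -0.1  0.  -0.8 -0.3 -0.5 -1.1 -0.1 -1.3 -1.2]
bar [ 493.8 -267.5 -243. ] [-0.5 -0.7  0.5 -1.   0.4  0.8 -0.4  1.1]
lid [ 492.8 -267.9 -260.5] [ 0.7 -1.3 -0.6 -1.5 -1.2  1.6  1.   1.7]
```

Emit:
apply_moves --deltas '[[[27.6,7.3,20],0,0],[[27.6,7.3,30],0,0],[[0,0,40],0,0],[[0,0,35],0,0],[[0,0,20],0,0],[[0,0,8],0,0],[[0,0,0],0,0]]'

```text
t: 3.25
tool_pos: [0.4932, -0.2676, 0.0877]
tcp_rot: [[0.966, -0.26, -0.002], [-0.26, -0.966, 0.0], [-0.002, 0.0, -1.0]]
ft_force: [-0.8, -0.4, -0.7]
gripper_width: 0.0872
```

Run:
```python
from h import *
f,s=grab("wrist","wr3");print(np.round(s["tool_pos"],4),s["ft_force"])
g,s=grab("side","sd3");save(g["frame"],"sd3x",(200,150,400,350),3)
save(f["frame"],"wr3x",None,1.2)
```

```text
[ 0.4932 -0.2676  0.0877] [-0.75743917 -0.40057073 -0.69678768]
```

View pics/sd3x.png

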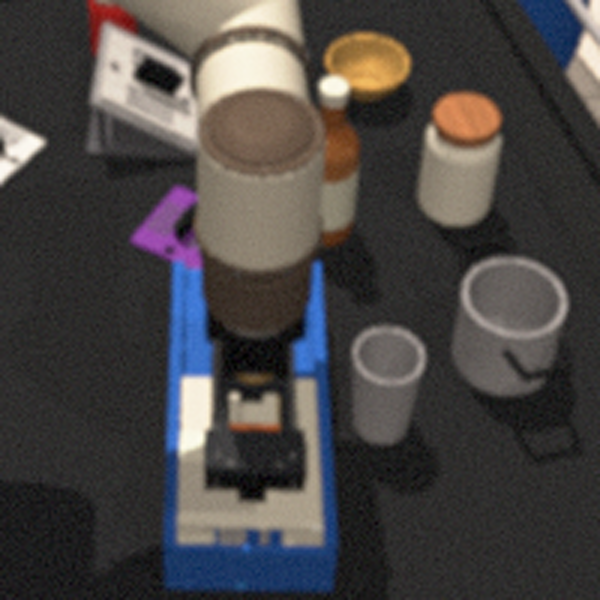

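View pics/wr3x.png

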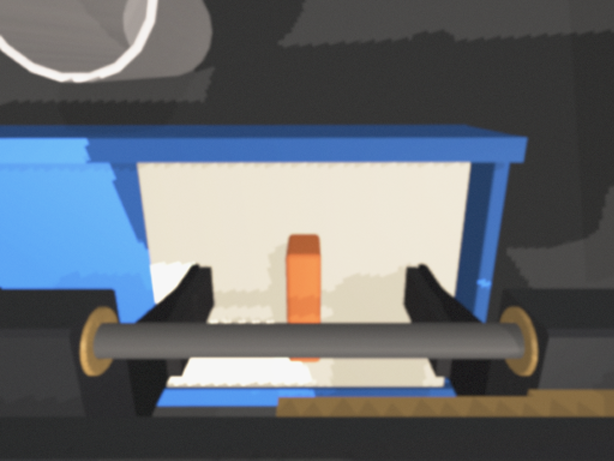

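Emit:
apply_moves --deltas '[[[0,0,0],0,255],[[0,0,0],0,255],[[0,0,0],0,255],[[0,0,0],0,255],[[0,0,0],0,255],[[0,0,0],0,255],[[0,0,0],0,255]]'

```text
t: 4.05
tool_pos: [0.4936, -0.2677, 0.0885]
tcp_rot: [[0.966, -0.259, -0.0], [-0.259, -0.966, 0.0], [-0.0, 0.0, -1.0]]
ft_force: [0.9, -1.1, -0.2]
gripper_width: 0.0388
```

Emit:
apply_moves --deltas '[[[0,0,0],0,255],[[0,0,0],0,255],[[0,0,0],0,255],[[0,0,0],0,255],[[0,0,0],0,255],[[0,0,0],0,255]]'

```text
t: 4.65
tool_pos: [0.4936, -0.2675, 0.0885]
tcp_rot: [[0.966, -0.259, 0.0], [-0.259, -0.966, 0.0], [0.0, -0.0, -1.0]]
ft_force: [1.2, 1.1, 0.0]
gripper_width: 0.0136
```

Gripped (13.6 mm ≈ 14 mm bar). Slide open.

Emit:
apply_moves --deltas '[[[0,-5,0],0,255],[[0,-15,0],0,255],[[0,-20,0],0,255],[[0,-20,0],0,255],[[0,-20,0],0,255],[[0,-20,0],0,255],[[0,-13,0],0,255],[[0,-6,0],0,255],[[0,-4,0],0,255],[[0,0,0],0,255]]'

```text
t: 5.65
tool_pos: [0.5255, -0.1483, 0.0885]
tcp_rot: [[0.966, -0.259, 0.0], [-0.259, -0.966, 0.001], [-0.0, -0.001, -1.0]]
ft_force: [-0.4, 1.1, -0.7]
gripper_width: 0.0135
```

Emit:
apply_moves --deltas '[[[0,-2,0],0,255],[[0,0,0],0,255],[[0,0,0],0,100],[[0,0,0],0,60],[[0,0,0],0,0],[[0,0,0],0,0],[[0,0,0],0,0],[[0,0,-10],0,0],[[0,0,-40],0,0],[[0,0,-50],0,0]]'

```text
t: 6.65
tool_pos: [0.5246, -0.1469, 0.1884]
tcp_rot: [[0.966, -0.259, -0.005], [-0.259, -0.966, 0.0], [-0.005, 0.001, -1.0]]
ft_force: [1.3, 0.4, 0.6]
gripper_width: 0.0697
```

Emit:
apply_moves --deltas '[[[-12,35,-40],0,0],[[-12,35,-20],0,0],[[-12,35,0],0,0],[[-12,35,0],0,0],[[0,0,0],0,0]]'

```text
t: 7.15
tool_pos: [0.4428, -0.2695, 0.2464]
tcp_rot: [[0.965, -0.263, 0.001], [-0.263, -0.965, -0.0], [0.001, 0.0, -1.0]]
ft_force: [-0.3, 1.0, -0.3]
gripper_width: 0.0869
```

Run:
```python
from h import *
f,s=grab("wrist","wr4");print(np.round(s["tool_pos"],4),s["ft_force"])
save(f["frame"],"wr4x",None,1.5)
```

```text
[ 0.4428 -0.2695  0.2464] [-0.33054684  0.98582974 -0.29866571]
```

View pics/wr4x.png

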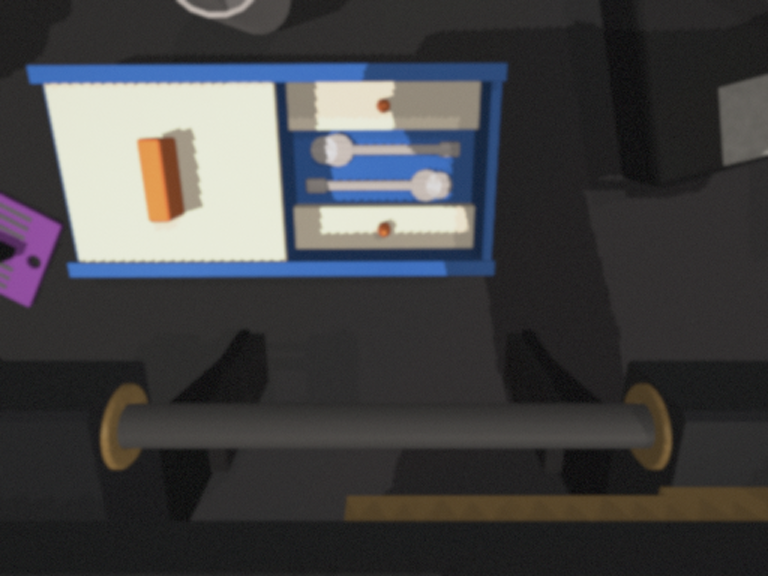

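Run:
```python
from fit import *
w=L("wr4");save(w["frame"],"wr4p",(235,55,275,165),6)
```

```text
(no output)
```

View pics/wr4p.png

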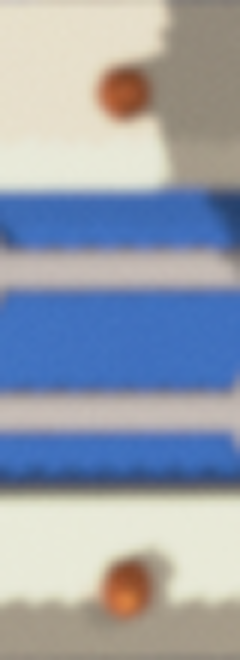

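Run:
```python
from fit import *
w=L("wr4")
a=onz(w,(255.7,70.5),.03);b=onz(w,(256.2,153),.03)
print(np.round(a*1e3,1),np.round(b*1e3,1),"mid",np.round((a+b)*500,1),np.linalg.norm(a-b)*1e3,np.degrees(np.arctan2(*(a-b)[1::-1])))
C=np.array([[67,145,68],[67,-145,68],[-67,-145,68],[-67,145,68]])/1000
U=np.array([[28,65],[507,64],[495,275],[68,276]])/1.5
p,e=fit([(w,C,U)]);print(np.round(p[:2]*1000,1),np.degrees(p[2]),np.round(e,1)); print("seat",cad2w(p,[0,-.07,0])*1e3)
w2=L("wr2");U2=np.array([[70,50],[561,50],[541,268],[106,268]])/1.5
p,e=fit([(w,C,U),(w2,C,U2)]);print(np.round(p[:2]*1000,1),np.degrees(p[2]),np.round(e,1)); print("seat",cad2w(p,[0,-.07,0])*1e3)
Bm=np.array([[25,7,90],[-25,7,90],[-25,-7,90]])/1000
Ub=np.array([[138,140],[149,221],[169,221]])/1.5
p,e=fit([(w,Bm,Ub)],x0=(.526,-.147,-.26));print("bar",np.round(p*1000,1),np.round(e,1))
```

```text
[ 531.8 -293.7   30. ] [ 447.6 -271.3   30. ] mid [ 489.7 -282.5   30. ] 87.10727809010058 -14.917197080139042
[ 507.5 -214.8] -15.120599857954423 [-0.8 -0.2  0.6 -0.2 -0.9  0.4  1.2  0.1]
seat [[ 489.27290818 -282.36081459    0.        ]]
[ 507.6 -214.8] -15.064514572304402 [-0.9 -0.2  0.5 -0.5 -0.8  0.1  1.3  0.2 -0.5 -0.   0.3  0.4 -0.8  0.2
  1.  -0.2]
seat [[ 489.44428298 -282.42348984    0.        ]]
bar [ 525.1 -149.4 -291. ] [-0.2 -1.4 -0.8  0.6  1.1  1. ]
```

Emit:
apply_moves --deltas '[[[-9,-46,-2],0,0],[[-9,-46,-2],0,0],[[-9,-46,-2],0,0],[[-9,-46,-2],0,0],[[-9,-46,-2],0,0],[[-9,-46,0],0,0],[[-9,-46,0],0,0],[[-9,-46,0],0,0],[[-9,-46,0],0,0],[[-9,-46,0],0,0]]'

```text
t: 8.2
tool_pos: [0.4767, 0.2034, 0.2559]
tcp_rot: [[0.966, -0.257, 0.001], [-0.257, -0.966, 0.001], [0.001, -0.001, -1.0]]
ft_force: [0.8, -0.1, 0.5]
gripper_width: 0.0874
```

Emit:
apply_moves --deltas '[[[0,0,0],0,0],[[0,0,0],0,0]]'

```text
t: 8.4
tool_pos: [0.4767, 0.2021, 0.2551]
tcp_rot: [[0.967, -0.256, -0.001], [-0.256, -0.967, -0.0], [-0.0, 0.001, -1.0]]
ft_force: [0.4, -0.4, 0.3]
gripper_width: 0.0867
```

Run:
```python
from h import *
f,s=grab("wrist","wr5");print(np.round(s["tool_pos"],4),s["ft_force"])
save(f["frame"],"wr5x",None,1.5)
```

```text
[0.4767 0.2021 0.2551] [ 0.36629049 -0.43412538  0.26114347]
```

View pics/wr5x.png

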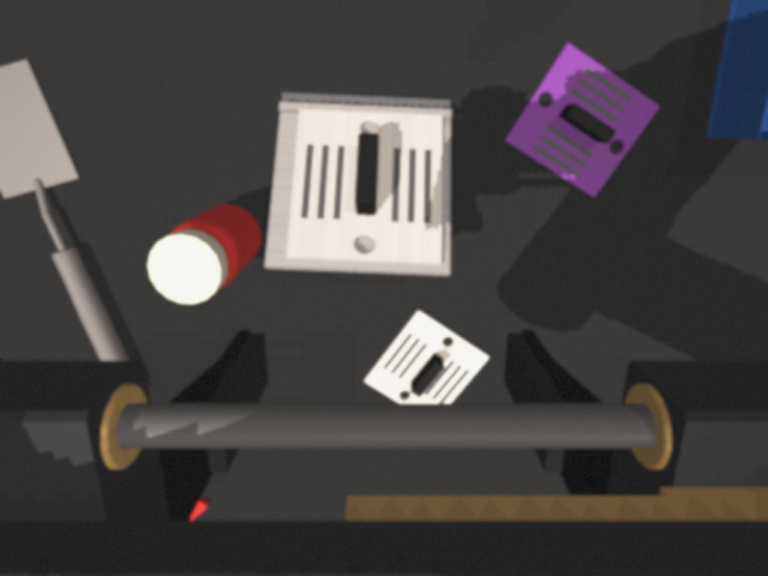

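Run:
```python
from fit import *
w=L("wr5");save(w["frame"],"wr5p",(170,55,310,190),5)
```

```text
(no output)
```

View pics/wr5p.png

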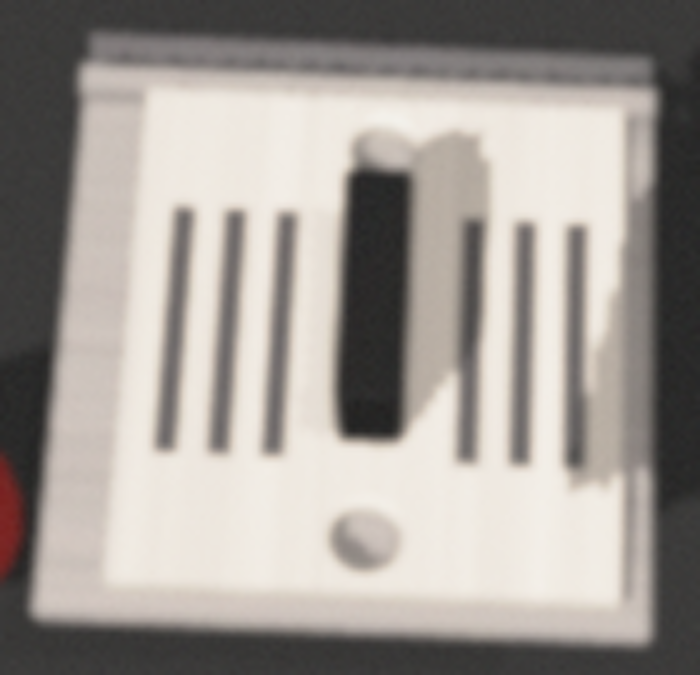

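```bash
cat > pfit.py <<'E'
from fit import *
from scipy.spatial.transform import Rotation as Ro
def pw(p,P):
    R=Ro.from_euler("ZY",[p[3],p[4]]).as_matrix();return np.atleast_2d(P)@R.T+p[:3]
def pfit(obs,x0,pitchfree=True):
    def r(p):
        q=p if pitchfree else np.r_[p,0.56]
        return np.concatenate([(proj(F,pw(q,M))-U).ravel() for F,M,U in obs])
    s=least_squares(r,x0 if pitchfree else x0[:4]);return s.x,s.fun
E
python3 - <<'E'
from pfit import *
w=L("wr5");g=L("sd1");f=L("sc1")
c=lambda *a:np.array(a)/5+[170,55]
M=np.array([[56,52,6],[56,-52,6],[-56,-52,6],[-56,52,6],[-44,0,6]])/1000
U=c((145,88),(627,107),(618,607),(104,586),(365,540))
x0=[.51,.2,.045,-.3,.56]
for pf in (0,1):
    p,e=pfit([(w,M,U)],x0,pf);print(np.round(p[:3]*1e3,1),np.degrees(p[3:]),np.round(e,1))
Us=np.array([(495,212),(490,350),(303,270),(325,140),(342,210)])/5+[170,130]
Uc=np.array([(475,410),(285,460),(405,237),(313,272)])/5+[220,120]
O=[(w,M,U),(g,M[[0,1,2,3,4]],Us),(f,M[[0,1,3,4]],Uc)]
for pf in (0,1):
    p,e=pfit(O,x0,pf);print(np.round(p[:3]*1e3,1),np.degrees(p[3:]),np.round(e,1))
Tb=np.array([[25,7,32],[25,-7,32],[-25,-7,32],[-25,7,32]])/1e3
print((proj(w,pw(np.r_[p[:4],.56] if len(p)<5 else p,Tb))-[170,55])*5)
E
```

```text
[515.6 203.5  47.8] [-17.17044339] [ 0.1  0.1 -0.3  0.5  0.8 -0.2 -0.6 -0.1 -0.  -0.3]
[515.3 203.7  45.7] [-17.20219848  30.51559766] [ 0.2 -0.3 -0.4  0.1  0.2  0.1 -0.   0.1 -0.  -0. ]
[516.  204.   46.4] [-17.19305138] [-0.2 -0.2 -1.   0.2  0.  -0.8 -0.9 -0.8 -0.6 -0.9 -2.7  1.9 -3.4 -3.6
  2.8 -2.6  1.6  1.5 -0.  -0.2 -5.5 -0.2 -0.5 -1.8 -4.5  0.8 -0.8  1. ]
[516.  204.1  45.8] [-17.29087989  30.1284168 ] [-0.4 -1.1 -0.8 -0.4 -0.4 -0.2 -0.6 -0.3 -0.7 -0.4 -2.4  1.7 -3.2 -3.8
  2.4 -2.1  1.3  2.  -0.3  0.2 -5.4 -0.3 -0.4 -1.9 -4.7  1.3 -0.9  1.4]
[[339.89727384 163.20221761]
 [410.87110227 166.42185971]
 [400.17113297 405.9707887 ]
 [326.72476278 402.7819438 ]]
```

Emit:
apply_moves --deltas '[[[24.5,-5.5,10],0,0],[[24.5,-5.4,40],2.3,0],[[0,0,45],0,0],[[0,0,40],0,0],[[0,0,25],0,0],[[0,0,10],0,0],[[0,0,0],0,0],[[0,0,0],0,0]]'

```text
t: 9.25
tool_pos: [0.5284, 0.1984, 0.0869]
tcp_rot: [[0.955, -0.297, 0.003], [-0.298, -0.955, 0.001], [0.002, -0.002, -1.0]]
ft_force: [-0.2, 0.5, 0.6]
gripper_width: 0.0871
```

Run:
```python
from h import *
f,s=grab("wrist","wr6");print(np.round(s["tool_pos"],4),s["ft_force"])
save(f["frame"],"wr6x",None,1.5)
g,s=grab("side","sd6");save(g["frame"],"sd6x",(150,100,350,260),4)
```

```text
[0.5284 0.1984 0.0869] [-0.16545435  0.53731694  0.56415111]
```

View pics/wr6x.png

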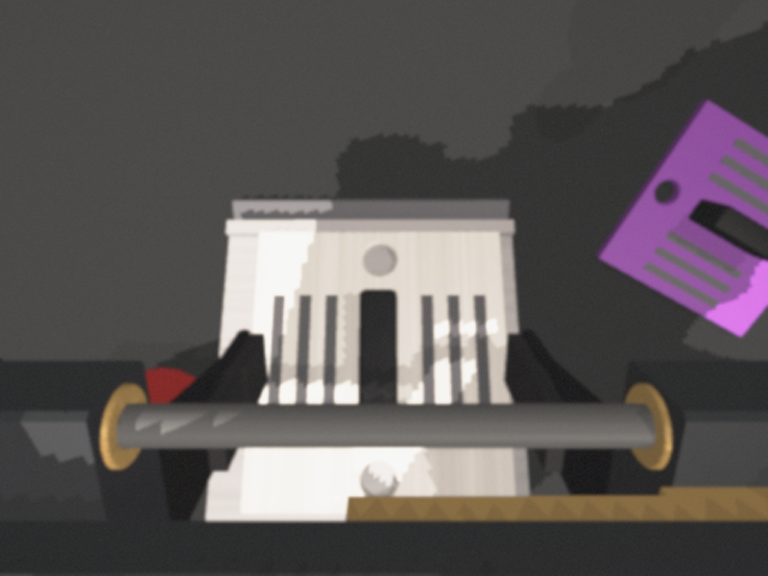

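View pics/sd6x.png

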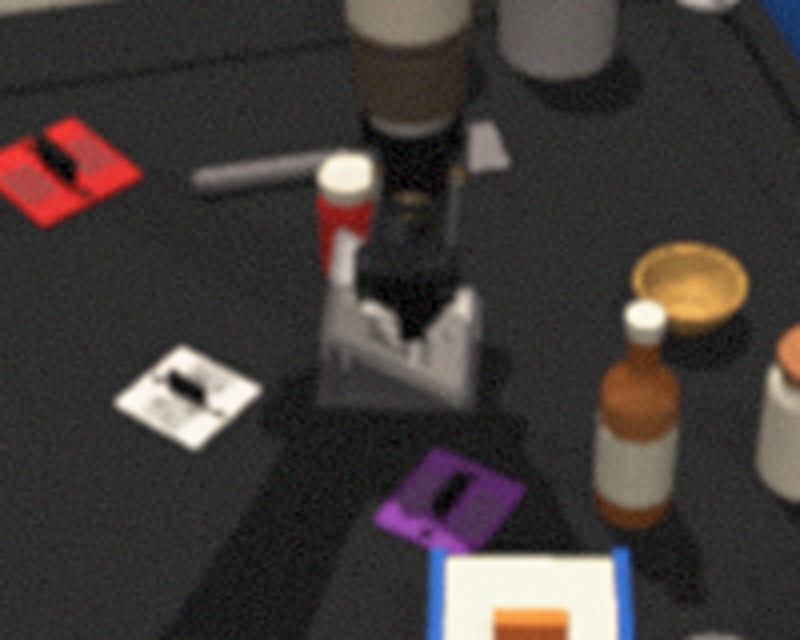

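Emit:
apply_moves --deltas '[[[-2,-1,6],0,0],[[0,0,5.5],0,0],[[0,0,0],0,0],[[0,0,0],0,255],[[0,0,0],0,255],[[0,0,0],0,255],[[0,0,0],0,255],[[0,0,0],0,255],[[0,0,0],0,255],[[0,0,0],0,255]]'

```text
t: 10.35
tool_pos: [0.5257, 0.1998, 0.0738]
tcp_rot: [[0.955, -0.297, 0.0], [-0.297, -0.955, 0.0], [0.0, -0.0, -1.0]]
ft_force: [-0.3, -0.3, -0.3]
gripper_width: 0.0391
```

Emit:
apply_moves --deltas '[[[0,0,0],0,255],[[0,0,0],0,255],[[0,0,0],0,255],[[0,0,0],0,255],[[0,0,0],0,255],[[0,0,0],0,255],[[0,0,0],0,255],[[0,0,0],0,255]]'

```text
t: 11.15
tool_pos: [0.5258, 0.1999, 0.0738]
tcp_rot: [[0.955, -0.297, 0.0], [-0.297, -0.955, 0.0], [0.0, -0.0, -1.0]]
ft_force: [1.1, 0.6, -0.1]
gripper_width: 0.0138
```

Emit:
apply_moves --deltas '[[[0,0,-4],0,255],[[0,0,-10],0,255],[[0,0,-20],0,255],[[0,0,-25],0,255],[[0,0,-25],0,255],[[0,0,-20],0,255],[[0,0,0],0,255]]'

```text
t: 11.85
tool_pos: [0.5272, 0.2004, 0.1814]
tcp_rot: [[0.955, -0.297, 0.006], [-0.297, -0.955, 0.003], [0.005, -0.005, -1.0]]
ft_force: [0.5, -0.1, -2.7]
gripper_width: 0.0138
```

Run:
```python
from h import *
f,s=grab("wrist","wr7");print(np.round(s["tool_pos"],4),s["ft_force"],s["wrist_torque"],s["gripper_width"])
save(f["frame"],"wr7x",None,1.5)
g,s=grab("side","sd7");save(g["frame"],"sd7x",(150,100,350,260),4)
```

```text
[0.5272 0.2004 0.1814] [ 0.52761819 -0.07083413 -2.72929641] [-0.03421297 -0.02036962  0.02809374] 0.01377149808490534
```

View pics/wr7x.png

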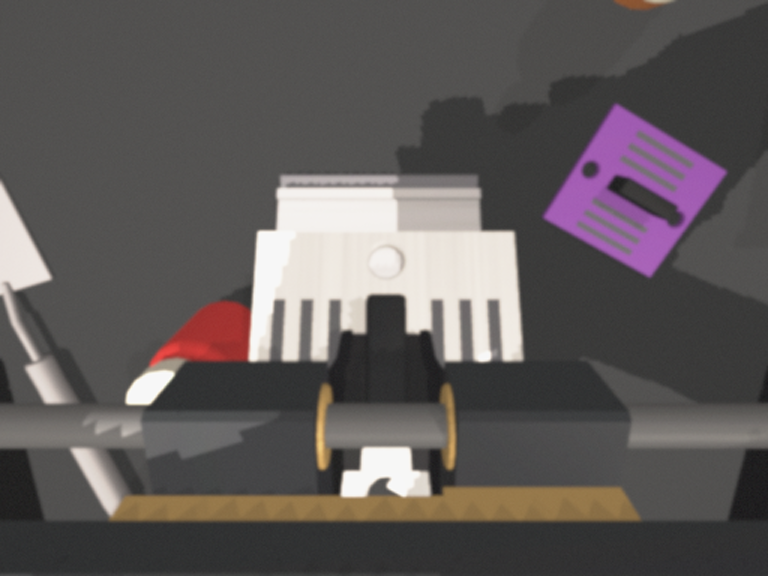

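View pics/sd7x.png

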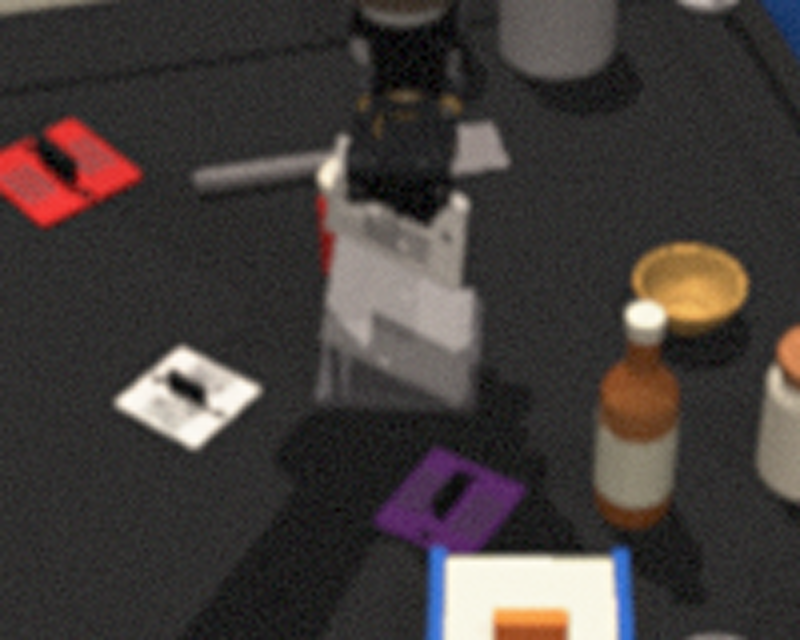

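Emit:
apply_moves --deltas '[[[-3,20,0],0,255],[[-7,40,0],0,255],[[-8,43,0],0,255],[[-8,43,0],0,255],[[-8,43,0],0,255],[[-8,43,0],0,255],[[-6,33,0],0,255],[[-2,18,0],-2.2,255],[[0,0,20],0,255],[[0,0,20],0,255]]'

```text
t: 12.95
tool_pos: [0.3926, -0.0564, 0.1366]
tcp_rot: [[0.965, -0.262, -0.001], [-0.262, -0.965, 0.0], [-0.001, 0.0, -1.0]]
ft_force: [0.2, 0.4, -2.7]
gripper_width: 0.0135
```

Run:
```python
from h import *
s=0
g,s=grab("side","sd8");save(g["frame"],"sd8x",(120,130,360,310),3);print(s["tool_pos"])
g,s=grab("scene","sc8");save(g["frame"],"sc8x",(80,100,320,280),3)
```

```text
[ 0.39260803 -0.05636249  0.13661138]
```

View pics/sd8x.png

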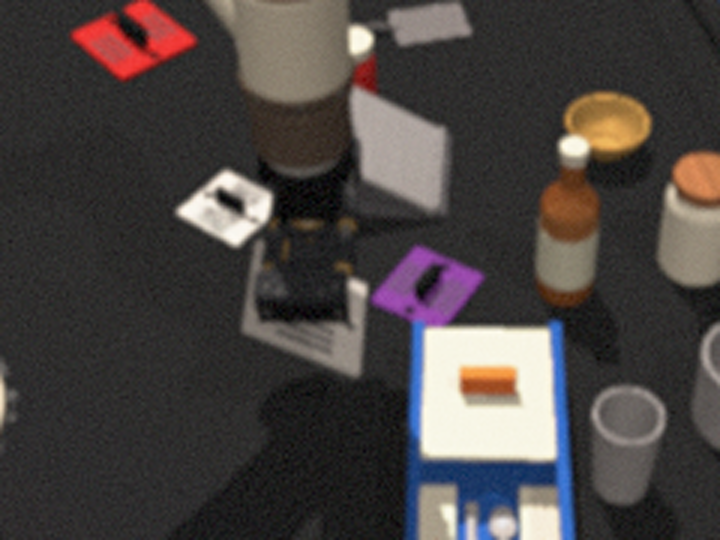

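View pics/sc8x.png

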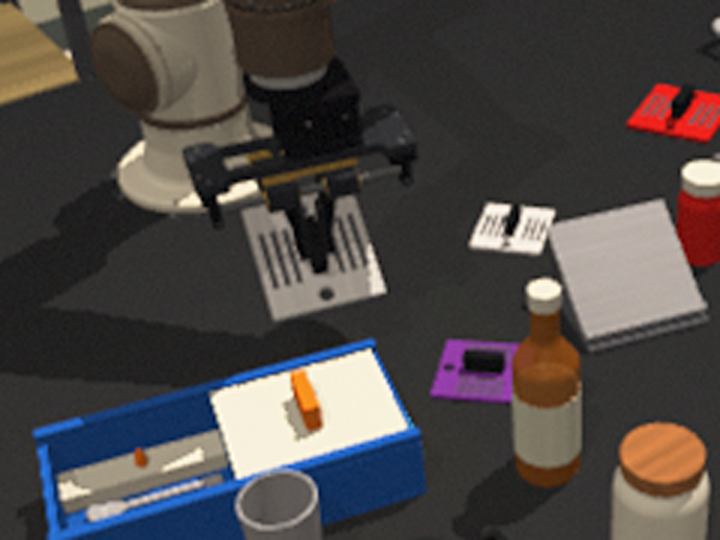

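Emit:
apply_moves --deltas '[[[0,0,30],0,255],[[0,0,30],0,255],[[0,0,12],0,255],[[0,0,5],0,255],[[0,0,3],0,255],[[0,0,3],0,255],[[0,0,0],0,255]]'

```text
t: 13.75
tool_pos: [0.3933, -0.0556, 0.0559]
tcp_rot: [[0.966, -0.26, -0.001], [-0.26, -0.966, -0.0], [-0.001, 0.001, -1.0]]
ft_force: [-3.3, -1.3, 1.2]
gripper_width: 0.0138
```

Emit:
apply_moves --deltas '[[[0,0,3],0,255],[[0,0,3],0,255],[[0,0,0],0,255]]'

```text
t: 14.05
tool_pos: [0.3933, -0.0556, 0.05]
tcp_rot: [[0.966, -0.26, -0.001], [-0.26, -0.966, -0.0], [-0.001, 0.0, -1.0]]
ft_force: [-4.2, 0.2, 5.6]
gripper_width: 0.0138
```

Rotating in the grip with small force. A bit more, then check.

Emit:
apply_moves --deltas '[[[0,0,3],0,255],[[0,0,3],0,255],[[0,0,3],0,255],[[0,0,0],0,255]]'

```text
t: 14.45
tool_pos: [0.3938, -0.0554, 0.0408]
tcp_rot: [[0.966, -0.26, 0.001], [-0.26, -0.966, 0.0], [0.0, -0.0, -1.0]]
ft_force: [-3.1, 0.9, 3.7]
gripper_width: 0.0136
```

Emit:
apply_moves --deltas '[[[0,0,3],0,255],[[0,0,3],0,255],[[0,0,2],0,255],[[0,0,1.5],0,255],[[0,0,0],0,255]]'

```text
t: 14.95
tool_pos: [0.3941, -0.0554, 0.0308]
tcp_rot: [[0.966, -0.26, 0.0], [-0.26, -0.966, -0.0], [0.0, 0.0, -1.0]]
ft_force: [-3.8, 2.0, 9.5]
gripper_width: 0.0136
```

Emit:
apply_moves --deltas '[[[0,0,0],0,150],[[0,0,0],0,100],[[0,0,0],0,100],[[0,0,0],0,0],[[0,0,0],0,0],[[0,0,-30],0,0],[[-15,0,-50],0,0],[[-20,0,-50],0,0],[[-10,0,-40],0,0],[[0,0,0],0,0]]'

```text
t: 15.95
tool_pos: [0.3546, -0.0436, 0.1997]
tcp_rot: [[0.966, -0.259, 0.013], [-0.259, -0.966, 0.003], [0.012, -0.007, -1.0]]
ft_force: [0.1, 0.4, 0.1]
gripper_width: 0.0834
```

Emit:
apply_moves --deltas '[[[0,0,0],0,0]]'

```text
t: 16.05
tool_pos: [0.3524, -0.0441, 0.1953]
tcp_rot: [[0.965, -0.26, 0.003], [-0.26, -0.966, 0.001], [0.002, -0.002, -1.0]]
ft_force: [0.1, 0.1, -0.7]
gripper_width: 0.0861
```

Run:
```python
from h import *
f,s=grab("wrist","wr9");print(np.round(s["tool_pos"],4),s["ft_force"],s["gripper_width"])
save(f["frame"],"wr9x",None,1.5)
```

```text
[ 0.3524 -0.0441  0.1953] [ 0.1420566   0.10450684 -0.72777073] 0.0861340672347571
```

View pics/wr9x.png

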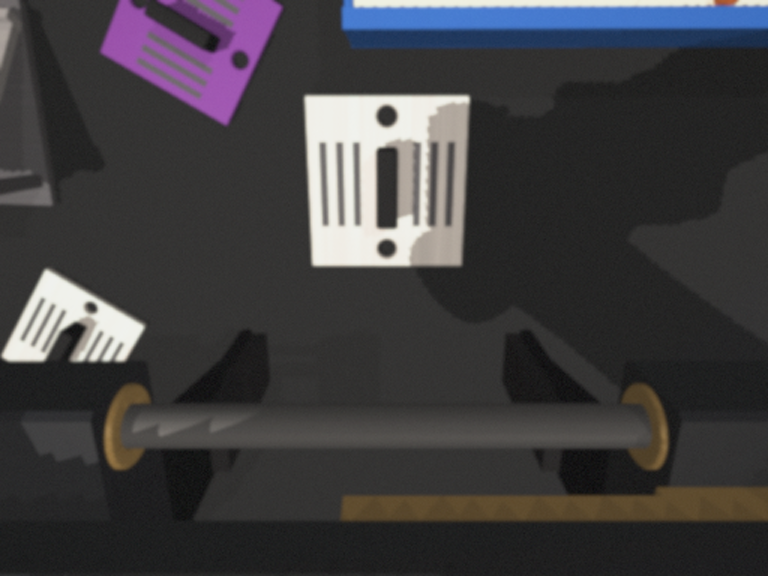

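Run:
```python
from fit import *
w=L("wr9")
M=np.array([[56,52,6],[56,-52,6],[-56,-52,6],[-56,52,6],[44,0,6],[-44,0,6]])/1000
U=np.array([[304.5,95],[470,96],[462,266],[312.5,266],[387,116],[387,248]])/1.5
for z in (0,1):
    p,e=fit([(w,M,U)],x0=(.4,-.055,-.26),freez=z);print(np.round(p[:2]*1e3,1),np.degrees(p[2]),p[3:],np.round(e,1))
```

```text
[392.3 -56.9] -15.103540519252798 [] [ 0.6  0.6 -0.5 -0.  -0.6 -0.5  0.3 -0.6  0.2 -0.1  0.   0.4]
[392.5 -57. ] -15.103550413328376 [0.00214644] [ 0.2  0.3 -0.1 -0.3 -0.3 -0.1  0.  -0.2  0.2 -0.4  0.   0.8]
```

Run:
```python
from h import *
f,s=grab("wrist","wr10");print(np.round(s["tool_pos"],4),np.round(s["tcp_rot"],4).tolist())
save(f["frame"],"wr10x",(195,55,325,185),5)
```

```text
[ 0.3519 -0.0444  0.1942] [[0.9654, -0.2607, -0.0002], [-0.2607, -0.9654, 0.0004], [-0.0003, -0.0003, -1.0]]
```

View pics/wr10x.png

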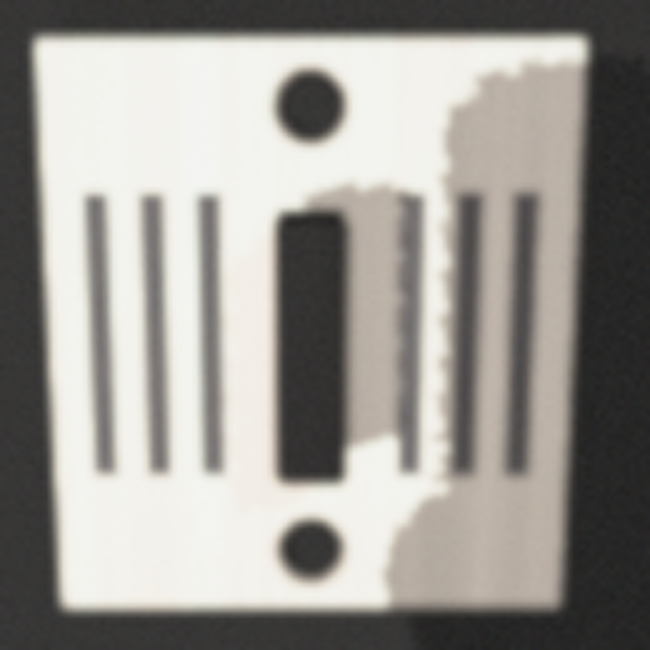

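Run:
```python
from fit import *
w=L("wr10")
M=np.array([[56,52,6],[56,-52,6],[-56,-52,6],[-56,52,6],[44,0,6],[-44,0,6]])/1000
U=np.array([[33,37],[590,36],[562,608],[61,610],[310,106],[310,549]])/5+[195,55]-.4
for z in (0,1):
    p,e=fit([(w,M,U)],x0=(.4,-.055,-.26),freez=z);print(np.round(p[:2]*1e3,1),np.degrees(p[2]),p[3:],np.round(e,1))
# where would TCP pos project offset:
```

```text
[392.9 -56.5] -15.022676859976984 [] [ 0.6  0.4 -0.9  0.4 -0.6 -0.5  0.5 -0.8  0.1 -0.2  0.3  0.3]
[393.1 -56.6] -15.02270886045581 [0.00283818] [ 0.1 -0.1 -0.4  0.  -0.2  0.1  0.1 -0.2  0.1 -0.5  0.3  0.7]
```

Emit:
apply_moves --deltas '[[[21.4,-0.2,10],0,0],[[21.4,-0.2,30],0,0],[[0,0,40],0,0],[[0,0,40],0,0],[[0,0,25],0,60],[[0,0,10],0,60],[[0,0,5],0,60],[[0,0,0],0,60],[[0,0,0],0,60]]'

```text
t: 17.05
tool_pos: [0.3939, -0.0551, 0.0345]
tcp_rot: [[0.965, -0.26, -0.0], [-0.26, -0.965, -0.0], [-0.0, 0.0, -1.0]]
ft_force: [-0.6, 0.8, -0.6]
gripper_width: 0.0672
```

Emit:
apply_moves --deltas '[[[-0.5,0,4.5],0,120],[[0,0,0],0,255],[[0,0,0],0,255],[[0,0,0],0,255],[[0,0,0],0,255],[[0,0,0],0,255],[[0,0,0],0,255],[[0,0,0],0,255],[[0,0,0],0,255],[[0,0,0],0,255]]'

```text
t: 18.05
tool_pos: [0.3933, -0.055, 0.0301]
tcp_rot: [[0.965, -0.26, -0.0], [-0.26, -0.965, -0.0], [-0.0, 0.0, -1.0]]
ft_force: [-0.2, 0.4, 0.3]
gripper_width: 0.0135
```

Emit:
apply_moves --deltas '[[[0,0,0],0,255],[[0,0,0],0,255],[[0,0,0],0,255]]'

```text
t: 18.35
tool_pos: [0.3933, -0.055, 0.0301]
tcp_rot: [[0.965, -0.26, -0.0], [-0.26, -0.965, -0.0], [-0.0, 0.0, -1.0]]
ft_force: [-0.8, -1.1, 2.0]
gripper_width: 0.0135
```

Emit:
apply_moves --deltas '[[[0,0,-10],0,255],[[0,0,-30],0,255],[[0,0,-40],0,255],[[0,0,-40],0,255],[[0,0,-20],0,255],[[15,20,0],0,255],[[25,32,0],0,255],[[30,38,0],0,255],[[30,38,0],0,255],[[25,32,0],0,255]]'

```text
t: 19.35
tool_pos: [0.4723, -0.2439, 0.1689]
tcp_rot: [[0.965, -0.262, -0.002], [-0.262, -0.965, 0.001], [-0.002, -0.001, -1.0]]
ft_force: [0.9, 1.1, -3.2]
gripper_width: 0.0141
```

Emit:
apply_moves --deltas '[[[18,22,0],0,255],[[9,11,0],0,255],[[0,0,0],0,255],[[0,0,0],0,255]]'

```text
t: 19.75
tool_pos: [0.4888, -0.28, 0.1691]
tcp_rot: [[0.965, -0.261, -0.002], [-0.261, -0.965, 0.001], [-0.003, -0.001, -1.0]]
ft_force: [-0.6, 0.6, -2.2]
gripper_width: 0.0139
```

Run:
```python
from h import *
f,s=grab("wrist","wr11");print(np.round(s["tool_pos"],4),s["ft_force"],np.round(s["tcp_rot"],4).tolist())
save(f["frame"],"wr11x",None,1.5)
g,s=grab("side","sd11");save(g["frame"],"sd11x",(220,170,380,350),3)
g,s=grab("scene","sc11");save(g["frame"],"sc11x",(60,120,260,320),3)
```

```text
[ 0.4888 -0.28    0.1691] [-0.57591808  0.58116344 -2.16858444] [[0.9654, -0.2609, -0.0023], [-0.2609, -0.9654, 0.0014], [-0.0026, -0.0008, -1.0]]
```

View pics/wr11x.png

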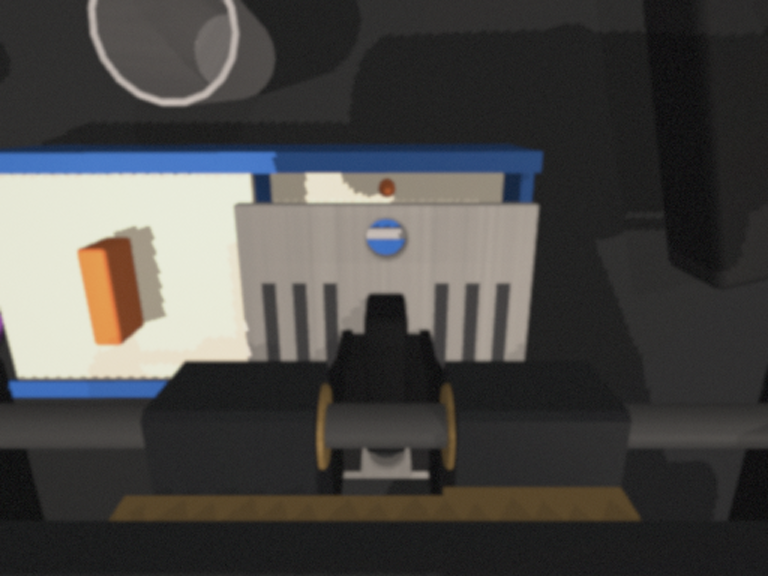

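View pics/sd11x.png

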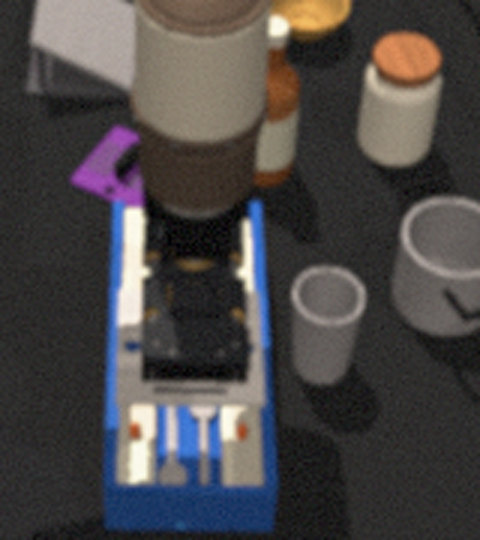

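View pics/sc11x.png

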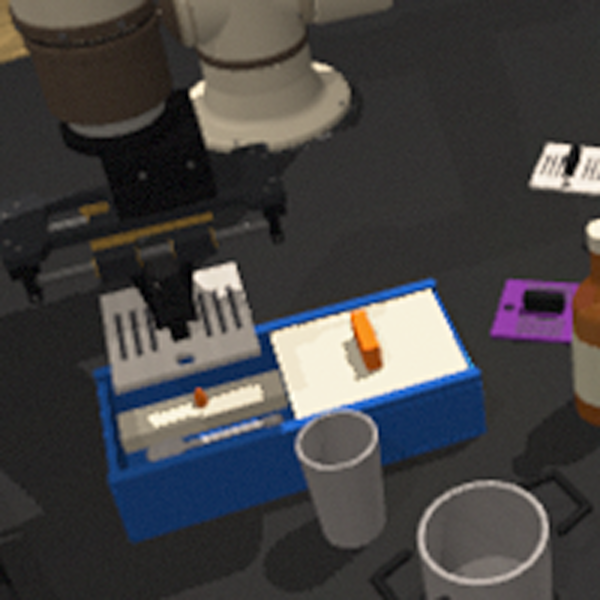

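Run:
```python
from fit import *
w,s=pickle.load(open("wr11.pkl","rb"));T=np.array(w["tool_from_camera"])
def cam(u,v,d):
    c=np.array([(u/1.5-w["cx"])/w["fx"]*d,(v/1.5-w["cy"])/w["fy"]*d,d,1]);return (T@c)[:3]*1e3
for r,l,q in((205,235.5,539),(300,243,533),(358,248.5,527)):
    d=w["fx"]*1.5*.104/(q-l);print(cam((l+q)/2,r,d))
# hole at plate top: tool z for plate top = 30.1-6=24.1
def onT(u,v,zt):
    o=T[:3,3];r=T[:3,:3]@np.array([(u/1.5-w["cx"])/w["fx"],(v/1.5-w["cy"])/w["fy"],1]);return (o+r*(zt/1e3-o[2])/r[2])*1e3
print("hole",onT(387,238,24.1),"edge",onT(387,205,24.1))
print("pin",onT(387,187,169.1-31))
```

```text
[55.81374872  1.93240177 25.24668044]
[21.99317041  2.24753418 22.81485755]
[-1.24005598  2.20340893 23.13711393]
hole [44.49008606  1.85994781 24.1       ] edge [56.00915925  1.84331737 24.1       ]
pin [ 46.81865241   2.16827022 138.1       ]
```

Emit:
apply_moves --deltas '[[[2,0.5,10],0,255],[[0,0,25],0,255],[[0,0,30],0,255],[[0,0,15],0,255],[[0,0,8],0,255],[[0,0,0],0,255],[[0,0,0],0,255]]'

```text
t: 20.6
tool_pos: [0.4923, -0.2819, 0.0827]
tcp_rot: [[0.966, -0.26, 0.001], [-0.26, -0.966, -0.001], [0.002, 0.0, -1.0]]
ft_force: [0.0, -0.4, -2.7]
gripper_width: 0.0137
```

Run:
```python
from h import *
f,s=grab("wrist","wr12");print(np.round(s["tool_pos"],4),s["ft_force"],np.round(s["tcp_rot"],4).tolist())
save(f["frame"],"wr12x",None,1.5)
g,s=grab("side","sd12");save(g["frame"],"sd12x",(240,220,340,350),5)
g,s=grab("scene","sc12");save(g["frame"],"sc12x",(70,190,230,310),5)
```

```text
[ 0.4923 -0.2819  0.0827] [ 0.03644073 -0.37069098 -2.71311849] [[0.9657, -0.2598, 0.0014], [-0.2598, -0.9657, -0.0007], [0.0015, 0.0003, -1.0]]
```

View pics/wr12x.png

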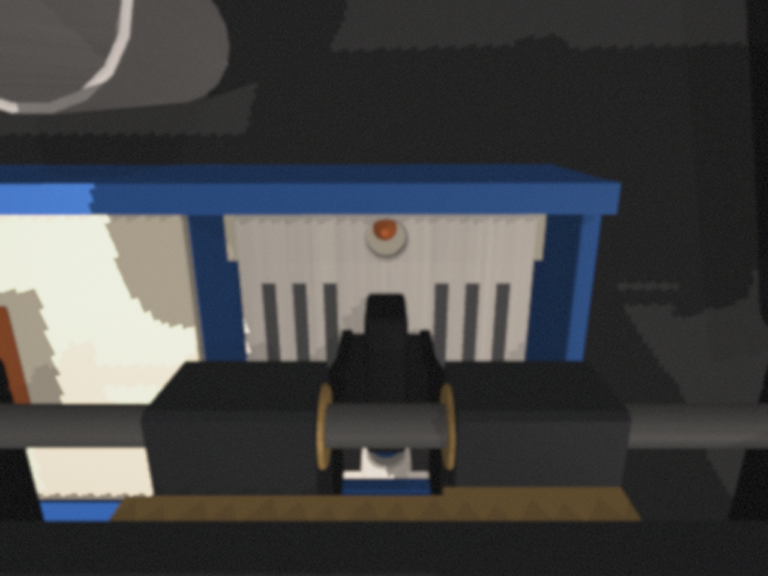

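View pics/sc12x.png

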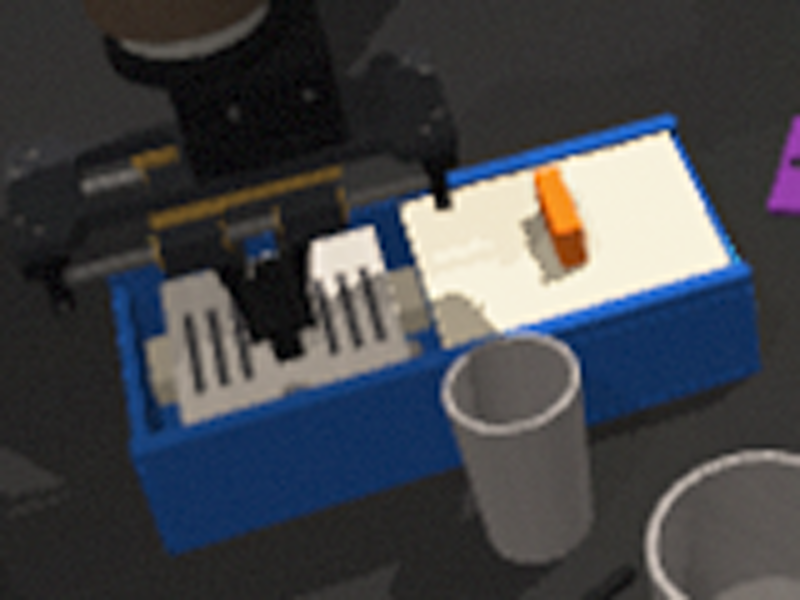

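View pics/sd12x.png

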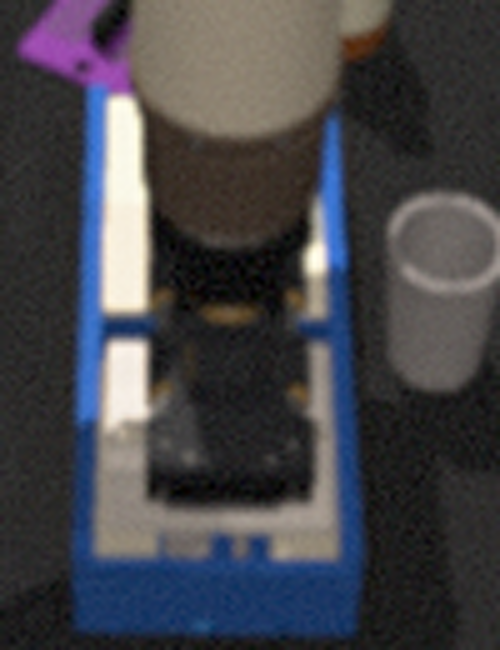

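Run:
```python
from fit import *
w,s=pickle.load(open("wr12.pkl","rb"));T=np.array(w["tool_from_camera"])
save(w["frame"],"wr12p",(235,135,280,180),14)
```

```text
(no output)
```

View pics/wr12p.png

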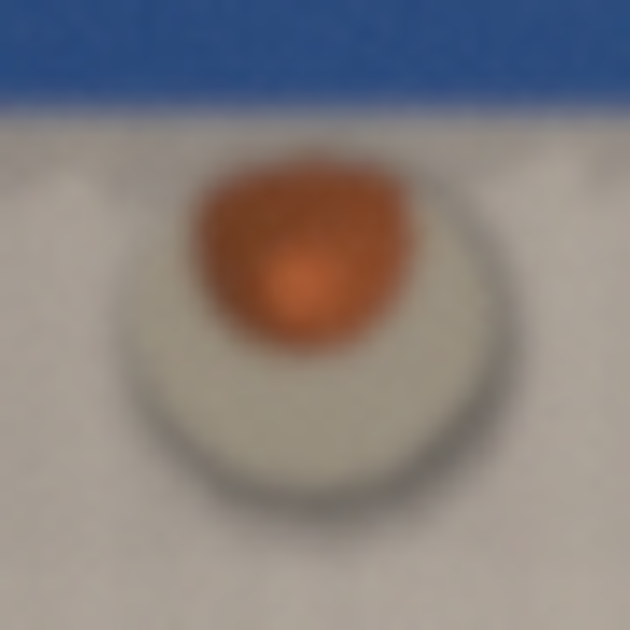

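Run:
```python
from fit import *
w,s=pickle.load(open("wr12.pkl","rb"));T=np.array(w["tool_from_camera"])
def onT(u,v,zt):
    o=T[:3,3];r=T[:3,:3]@np.array([(u-w["cx"])/w["fx"],(v-w["cy"])/w["fy"],1]);return (o+r*(zt/1e3-o[2])/r[2])*1e3
print(onT(257.1,158.5,24.1),onT(255.9,154.9,45.7),onT(256.1,154.9,45.7))
```

```text
[44.57875175  1.39192451 24.1       ] [41.58394847  0.69289657 45.7       ] [41.58401294  0.81015423 45.7       ]
```

Emit:
apply_moves --deltas '[[[-2.7,-0.4,5],0,255],[[0,0,4],0,255],[[0,0,0],0,255],[[0,0,0],0,255]]'

```text
t: 21.15
tool_pos: [0.489, -0.2808, 0.0729]
tcp_rot: [[0.965, -0.261, -0.0], [-0.261, -0.965, -0.0], [-0.0, 0.0, -1.0]]
ft_force: [0.0, -0.8, -3.1]
gripper_width: 0.0136
```

Run:
```python
from h import *
f,s=grab("wrist","wr13");print(np.round(s["tool_pos"],4),s["ft_force"],np.round(s["tcp_rot"],4).tolist())
save(f["frame"],"wr13p",(235,135,280,180),14)
```

```text
[ 0.489  -0.2808  0.0729] [ 0.03452313 -0.77034991 -3.11635344] [[0.9655, -0.2605, -0.0003], [-0.2605, -0.9655, -0.0], [-0.0003, 0.0001, -1.0]]
```

View pics/wr13p.png

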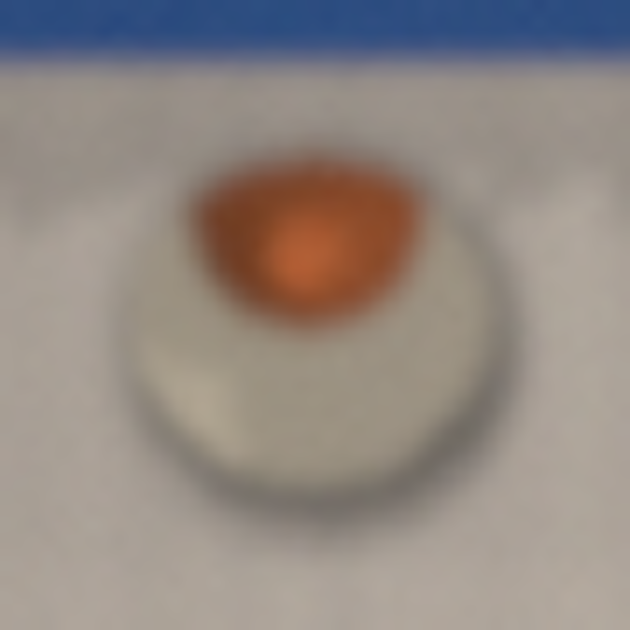

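Run:
```python
from fit import *
w,s=pickle.load(open("wr13.pkl","rb"));T=np.array(w["tool_from_camera"])
def onT(u,v,zt):
    o=T[:3,3];r=T[:3,:3]@np.array([(u-w["cx"])/w["fx"],(v-w["cy"])/w["fy"],1]);return (o+r*(zt/1e3-o[2])/r[2])*1e3
print(onT(257.1,158.5,24.1),onT(256.1,152.7,35.9))
```

```text
[44.57913445  1.3912596  24.1       ] [45.05990123  0.83771883 35.9       ]
```

Emit:
apply_moves --deltas '[[[0.5,-0.4,2],0,255],[[0,0,3],0,255],[[0,0,3],0,255],[[0,0,3],0,255],[[0,0,0],0,255]]'

```text
t: 21.7
tool_pos: [0.4893, -0.2804, 0.0614]
tcp_rot: [[0.965, -0.261, -0.001], [-0.261, -0.965, 0.0], [-0.001, -0.0, -1.0]]
ft_force: [-0.5, 0.7, -3.0]
gripper_width: 0.0137
```

Emit:
apply_moves --deltas '[[[0,0,2],0,255],[[0,0,2],0,255],[[0,0,2],0,255],[[0,0,2],0,255],[[0,0,0],0,255]]'

```text
t: 22.2
tool_pos: [0.4894, -0.2805, 0.0537]
tcp_rot: [[0.965, -0.261, -0.001], [-0.261, -0.965, 0.0], [-0.001, -0.0, -1.0]]
ft_force: [0.1, -0.5, -2.6]
gripper_width: 0.0137
```

Emit:
apply_moves --deltas '[[[0,0,1.5],0,255],[[0,0,1],0,255],[[0,0,1],0,255],[[0,0,0],0,255]]'

```text
t: 22.6
tool_pos: [0.4896, -0.2805, 0.0504]
tcp_rot: [[0.965, -0.26, -0.0], [-0.26, -0.965, 0.0], [-0.0, -0.0, -1.0]]
ft_force: [-0.3, -0.5, -3.8]
gripper_width: 0.0136
```

Emit:
apply_moves --deltas '[[[0,0,0.7],0,255],[[0,0,0.5],0,255],[[0,0,0],0,255]]'

```text
t: 22.9
tool_pos: [0.4897, -0.2806, 0.0502]
tcp_rot: [[0.966, -0.26, 0.0], [-0.26, -0.966, -0.0], [0.0, 0.0, -1.0]]
ft_force: [-1.4, 1.8, 4.1]
gripper_width: 0.0139
```

Run:
```python
from h import *
f,s=grab("wrist","wr14");print(np.round(s["tool_pos"],4),s["ft_force"],np.round(s["tcp_rot"],4).tolist())
save(f["frame"],"wr14x",None,1.5)
```

```text
[ 0.4897 -0.2806  0.0502] [-1.36238679  1.78761648  4.08771972] [[0.9655, -0.2602, 0.0003], [-0.2602, -0.9655, -0.0003], [0.0004, 0.0002, -1.0]]
```

View pics/wr14x.png

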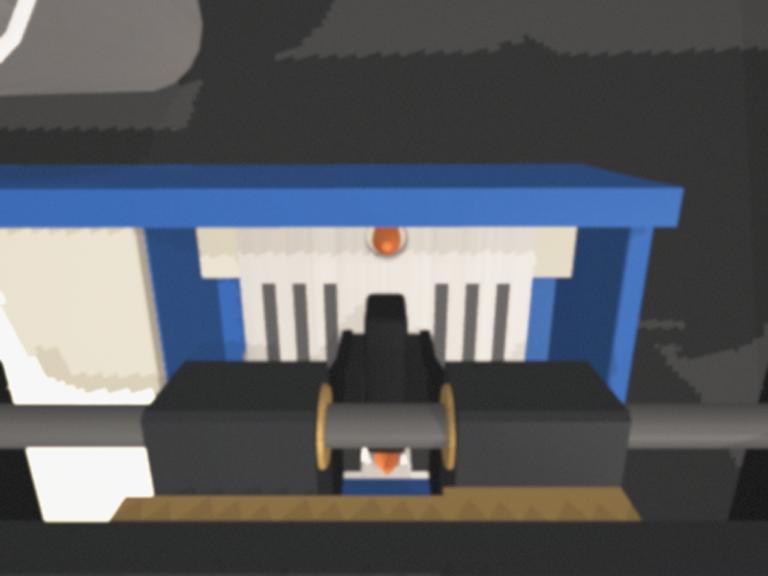

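Emit:
apply_moves --deltas '[[[0,0,0],0,150],[[0,0,0],0,130],[[0,0,0],0,110],[[0,0,0],0,110],[[0,0,0],0,110],[[0,0,0],0,110],[[0,0,-5],0,110],[[0,0,-15],0,110],[[0,0,-40],0,110],[[0,0,-40],0,110]]'

```text
t: 23.95
tool_pos: [0.4891, -0.2804, 0.1502]
tcp_rot: [[0.966, -0.26, -0.002], [-0.26, -0.966, 0.0], [-0.002, 0.0, -1.0]]
ft_force: [0.8, -0.8, 0.0]
gripper_width: 0.0495
```

Emit:
apply_moves --deltas '[[[-20,0,-45],0,0],[[-25,0,-45],0,0],[[0,0,0],0,0],[[0,0,0],0,0]]'

```text
t: 24.35
tool_pos: [0.4469, -0.2689, 0.2399]
tcp_rot: [[0.965, -0.261, 0.004], [-0.261, -0.965, -0.001], [0.004, -0.0, -1.0]]
ft_force: [0.3, -0.0, -0.6]
gripper_width: 0.0738
```

Run:
```python
from h import *
f,s=grab("wrist","wr15");print(np.round(s["tool_pos"],4),s["ft_force"],np.round(s["tcp_rot"],4).tolist())
save(f["frame"],"wr15x",None,1.5)
g,s=grab("side","sd15");save(g["frame"],"sd15x",(240,220,340,350),5)
```

```text
[ 0.4469 -0.2689  0.2399] [ 0.32410902 -0.01201575 -0.60466234] [[0.9654, -0.2607, 0.0042], [-0.2607, -0.9654, -0.0006], [0.0042, -0.0005, -1.0]]
```

View pics/wr15x.png

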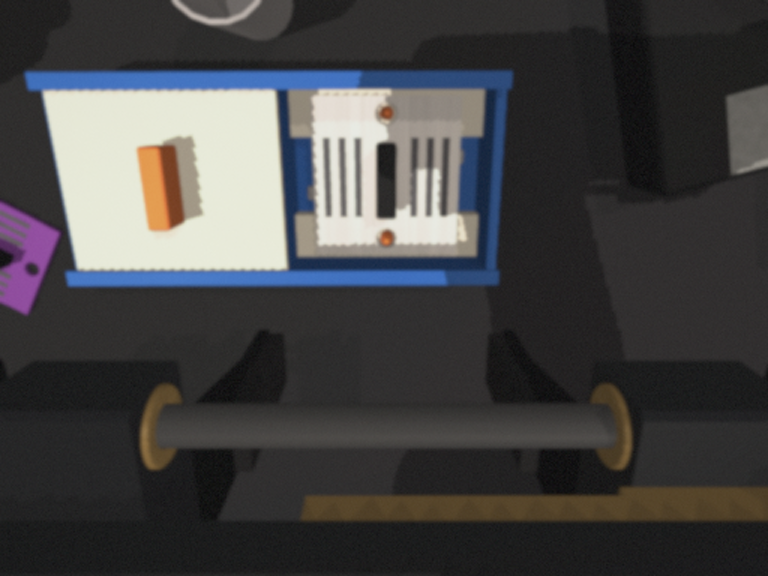

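View pics/sd15x.png

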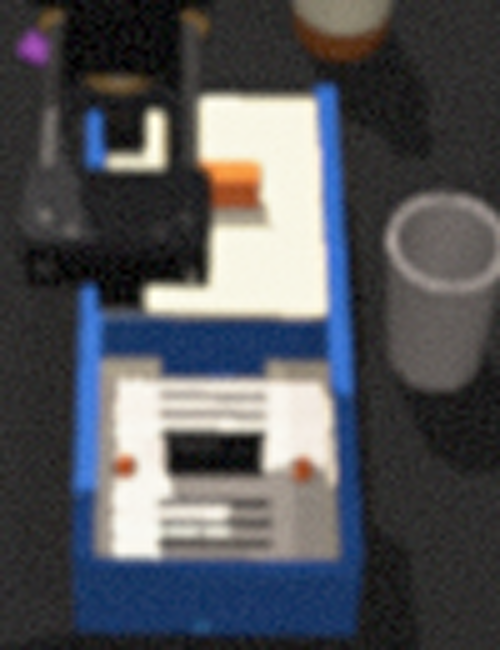

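Run:
```python
from h import *
f,s=grab("wrist","wr16");print(np.round(s["tool_pos"],4));save(f["frame"],"wr16p",(200,50,320,185),5)
```

```text
[ 0.4465 -0.2688  0.2373]
```

View pics/wr16p.png

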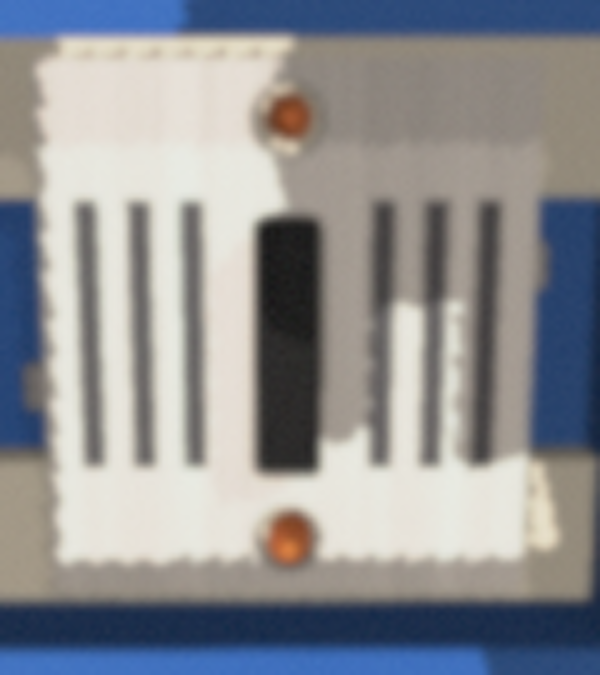

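Run:
```python
from fit import *
w=L("wr16")
M=np.array([[56,52,6],[56,-52,6],[-56,-52,6],[-56,52,6],[44,0,6],[-44,0,6]])/1000
U=np.array([[37,57],[545,60],[525,600],[56,600],[288,118],[288,538]])/5+[200,50]-.4
p,e=fit([(w,M,U)],x0=(.49,-.28,-.26),freez=1);print(np.round(p[:2]*1e3,1),np.degrees(p[2]),p[3:],np.round(e,1))
p,e=fit([(w,M[4:],U[4:])],z=.02,x0=(.49,-.28,-.26));print("holes z=20",np.round(p[:2]*1e3,1),np.degrees(p[2]),np.round(e,1))
Bm=np.array([[25,7,90],[-25,7,90],[-25,-7,90]])/1000
p,e=fit([(L("wr15"),Bm,np.array([[137,147],[149,230],[169,230]])/1.5)],x0=(.526,-.147,-.26));print("bar",np.round(p*1000,1),np.round(e,1))
```

```text
[ 488.8 -282.1] -15.162551908443042 [0.0215637] [-1.   0.3  0.7 -0.2 -0.3 -0.8 -0.2 -1.   0.4  0.7  0.3  1. ]
holes z=20 [ 489.5 -281.9] -15.071123836176795 [-0. -0.  0.  0.]
bar [ 525.1 -149.6 -281.2] [-0.2 -1.  -0.9  0.4  1.1  0.7]
```

Emit:
apply_moves --deltas '[[[11,-35,0],0,0],[[11,-35,0],0,0],[[11.6,-35,10],0,0],[[11,-33.2,30],0,0],[[0,0,40],0,0],[[0,0,35],0,0],[[0,0,20],0,0],[[0,0,8],0,0],[[0,0,5],0,60],[[0,0,0],0,100]]'

```text
t: 25.5
tool_pos: [0.5261, -0.1473, 0.0897]
tcp_rot: [[0.965, -0.261, -0.001], [-0.261, -0.965, -0.0], [-0.001, 0.0, -1.0]]
ft_force: [-1.4, -0.6, -0.5]
gripper_width: 0.0777
```

Emit:
apply_moves --deltas '[[[0,0,0],0,100]]'

```text
t: 25.6
tool_pos: [0.5268, -0.1474, 0.091]
tcp_rot: [[0.965, -0.26, 0.002], [-0.26, -0.965, -0.0], [0.002, -0.0, -1.0]]
ft_force: [0.4, -0.0, -0.1]
gripper_width: 0.0708
```

Run:
```python
from h import *
f,s=grab("wrist","wr17");print(np.round(s["tool_pos"],4),s["ft_force"]);save(f["frame"],"wr17x",None,1.2)
```

```text
[ 0.5268 -0.1474  0.091 ] [ 0.35271655 -0.01468167 -0.09950089]
```

View pics/wr17x.png

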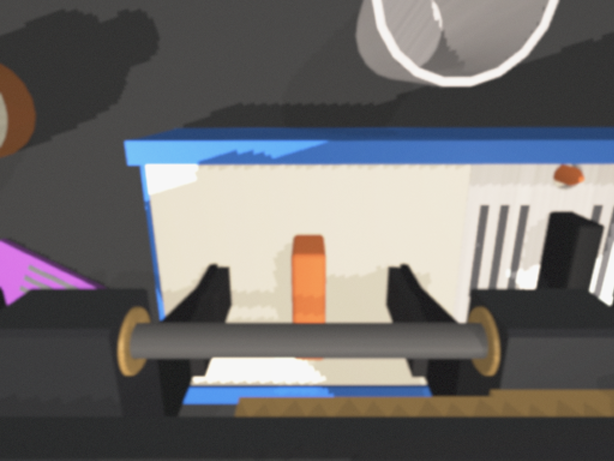

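Emit:
apply_moves --deltas '[[[0,0,2],0,255],[[0,0,0],0,255],[[0,0,0],0,255],[[0,0,0],0,255],[[0,0,0],0,255],[[0,0,0],0,255],[[0,0,0],0,255],[[0,0,0],0,255],[[0,0,0],0,255],[[0,0,0],0,255]]'

```text
t: 26.65
tool_pos: [0.526, -0.1472, 0.0881]
tcp_rot: [[0.966, -0.26, 0.0], [-0.26, -0.966, -0.0], [0.0, 0.0, -1.0]]
ft_force: [-0.0, -0.4, 1.1]
gripper_width: 0.0139
```

Emit:
apply_moves --deltas '[[[0,0,0],0,255],[[0,0,0],0,255],[[0,0,0],0,255],[[0,5,0],0,255],[[0,15,0],0,255],[[0,20,0],0,255],[[0,20,0],0,255],[[0,20,0],0,255],[[0,20,0],0,255],[[0,0,0],0,255]]'

```text
t: 27.65
tool_pos: [0.4994, -0.2464, 0.0881]
tcp_rot: [[0.965, -0.263, 0.001], [-0.263, -0.965, -0.001], [0.001, 0.001, -1.0]]
ft_force: [1.0, -2.1, -0.4]
gripper_width: 0.0137
```

Emit:
apply_moves --deltas '[[[0,15,0],0,255],[[0,10,0],0,255],[[0,5,0],0,255],[[0,4,0],0,255],[[0,2,0],0,255],[[0,0,0],0,255]]'

```text
t: 28.25
tool_pos: [0.4907, -0.2789, 0.0881]
tcp_rot: [[0.966, -0.26, 0.0], [-0.26, -0.966, -0.001], [0.001, 0.0, -1.0]]
ft_force: [2.4, -1.5, -1.1]
gripper_width: 0.014
```

Emit:
apply_moves --deltas '[[[0,1,0],0,255],[[0,1,0],0,255],[[0,0,0],0,255]]'

```text
t: 28.55
tool_pos: [0.4903, -0.2803, 0.0881]
tcp_rot: [[0.966, -0.26, 0.001], [-0.26, -0.966, -0.0], [0.001, -0.0, -1.0]]
ft_force: [2.2, 0.5, -2.0]
gripper_width: 0.0137
```

Emit:
apply_moves --deltas '[[[0,1,0],0,255],[[0,1,0],0,255],[[0,0,0],0,255]]'

```text
t: 28.85
tool_pos: [0.4901, -0.2812, 0.0881]
tcp_rot: [[0.965, -0.26, 0.001], [-0.261, -0.965, 0.001], [0.001, -0.002, -1.0]]
ft_force: [4.1, 6.1, 0.1]
gripper_width: 0.0136
```

Force has risen along +y: the stop is reached. Release and check.

Emit:
apply_moves --deltas '[[[0,0,0],0,150],[[0,0,0],0,100],[[0,0,0],0,60],[[0,0,0],0,0],[[0,0,0],0,0],[[0,0,0],0,0],[[0,0,-10],0,0],[[0,0,-40],0,0],[[-20,0,-50],0,0],[[-25,0,-50],0,0]]'

```text
t: 29.85
tool_pos: [0.4499, -0.2718, 0.2314]
tcp_rot: [[0.966, -0.26, 0.0], [-0.26, -0.966, -0.001], [0.0, 0.001, -1.0]]
ft_force: [1.0, 0.5, 0.2]
gripper_width: 0.0837
```

Emit:
apply_moves --deltas '[[[0,0,0],0,0],[[0,0,0],0,0]]'

```text
t: 30.05
tool_pos: [0.4501, -0.2717, 0.2314]
tcp_rot: [[0.965, -0.261, 0.004], [-0.261, -0.965, -0.001], [0.004, -0.0, -1.0]]
ft_force: [-0.7, 0.3, -1.4]
gripper_width: 0.0864
```

Run:
```python
from h import *
f,s=grab("wrist","wr18");print(np.round(s["tool_pos"],4),s["ft_force"]);save(f["frame"],"wr18x",None,1.5)
g,s=grab("side","sd18");save(g["frame"],"sd18x",None,1.5)
g,s=grab("scene","sc18");save(g["frame"],"sc18x",None,1.5)
```

```text
[ 0.4501 -0.2717  0.2314] [-0.69979357  0.29632359 -1.36414072]
```

View pics/wr18x.png

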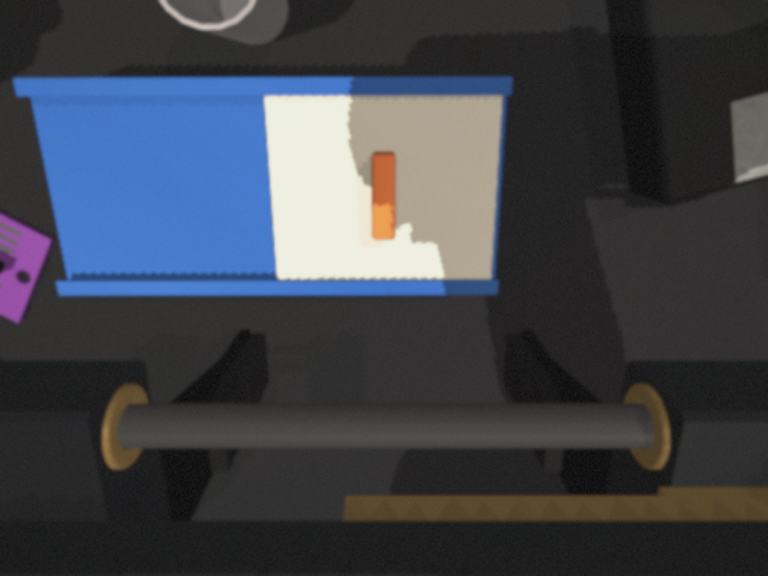

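View pics/sd18x.png

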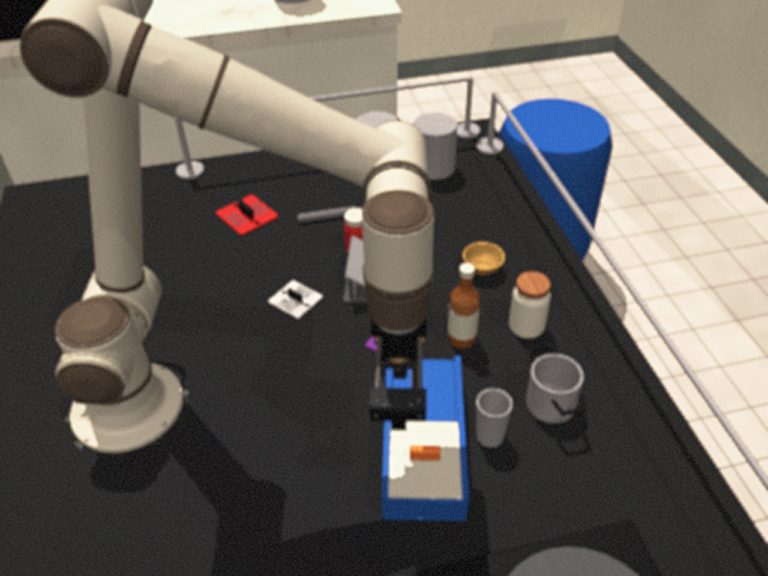

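View pics/sc18x.png

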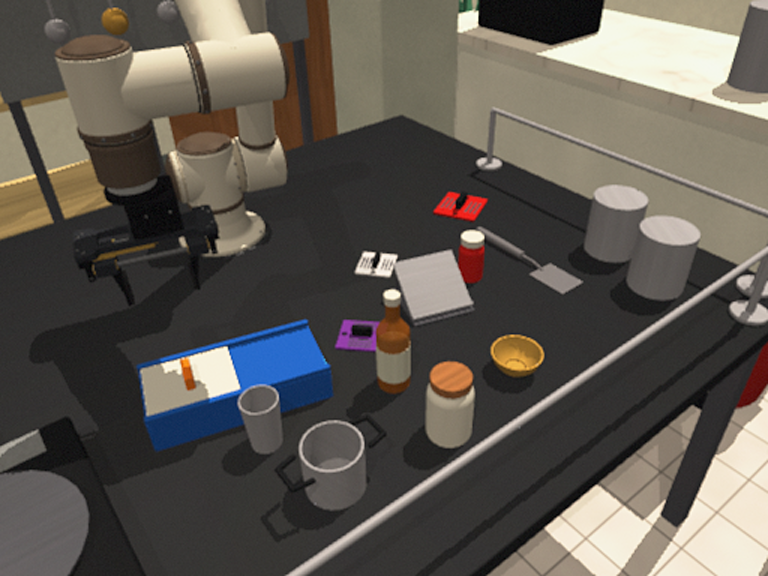

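Run:
```python
from fit import *
w=L("wr18")
Lm=np.array([[59.5,71,64],[59.5,-71,64],[-59.5,-71,64],[-59.5,71,64]])/1000
Ul=np.array([[264,96],[504,96],[493,279],[277,279]])/1.5
p,e=fit([(w,Lm,Ul)]);print("lid",np.round(p*1000,1),np.round(e,1))
Bm=np.array([[25,7,90],[25,-7,90],[-25,-7,90],[-25,7,90]])/1000
p,e=fit([(w,Bm,np.array([[372,153],[396,153],[395,239],[372,239]])/1.5)]);print("bar",np.round(p*1000,1),np.round(e,1))
C=np.array([[67,145,68],[67,-145,68],[-67,-145,68],[-67,145,68]])/1000
p,e=fit([(w,C,np.array([[13,78],[513,77],[499,295],[57,297]])/1.5)]);print("seat",cad2w(p,[0,-.07,0])*1e3)
```

```text
lid [ 488.2 -282.6 -261.3] [ 0.2 -2.1  0.1 -2.5 -0.9  2.7  0.5  2.9]
bar [ 489.8 -282.7 -269.6] [-0.3 -0.3  0.3 -0.2  0.2  0.3 -0.2  0.2]
seat [[ 488.85826056 -282.33918812    0.        ]]
```

Lid is shut to within about 1 mm, and the arm is clear of everything. Handing in.

```bash
python3 -c "
from plant import env
print(env.sign_off())"
```

```text
the job is handed in; nothing more can be done
None
```

The spoons are put away: the keeper plate is seated over both pins with the lid shut over it, and I handed the job in at about 30 s of the 64 s allowed. No verdict came back.

**What I did**
- **Lid open:** I gripped the lid bar and slid it open. It started about 15 mm open and finished at about 139 mm.
- **Plate:** I lifted it off the stand with a vertical tool, so it hung at the stand's slope. I pressed it level on a free patch of counter, let go and gripped it again flat.
- **Seating:** I lined up the hole and pin in the wrist camera and lowered the plate in steps of 3 mm or less. I let go only once the force showed it resting on the ledges.
- **Lid shut:** I slid the lid back until it met its stop, released it and backed the arm away.

**Last checks**
- **Plate:** before the lid closed, both pins showed in the holes. The plate was within about 1 mm of the seat sideways, with a measured height of 21.6 mm against 20 mm, good to about 2 mm.
- **Lid:** its grip bar measured within about 1 mm of the shut position. The lid-outline fit was rougher, with errors up to 3 pixels, but agreed.
- **Bystanders:** everything in the final scene and side pictures looked upright and where it started. I judged that by eye and did not re-measure it.
- **Spoons:** I last saw them in the trough before the plate went in; they could not be seen once it was covered.

**One disagreement:** the wrist camera and the tool position differed by about 1–2 mm along the jaw direction. I corrected for it using the direct hole-and-pin view.

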